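# Proof the hook rack and stock it with bit cases

## Task

Get the hook rack ready and stock it: throw the clamp lever at its left end fully over, away from the robot; then prove the bar by drawing the sprung gauge's pull-plate out until the pointer stands level with the set marker, hold it there for about two seconds and ease it gently back fully home without letting it snap. Then hang every bit case that stands on the counter by its carrying loop, one case to a hook on any hooks, and leave the tape measure, mug and screwdriver alone.

Things in the scene. Friction and masses are not known exactly. Their poses are not given: they have to be found in the camera images.
- rack: Dark steel hook rack fixed on the counter, 196 mm tall: base strip, two posts and a bar (along its y, 470 mm long, axis 180 mm up, 10 mm behind the origin) with five hooks pointing along its -x. Origin on the counter, x away from the robot, y to the left, turned up to 6 degrees. The gauge is built onto its right (-y) end, the clamp onto its left (+y) end.
- clamp (a joint): The black toggle lever of the bar's clamp (80 mm long, on a small dark block at the rack's left end). 0 = leaning towards the robot (open), 1.0 rad = thrown fully over, away from the robot (clamped). It stays where it is left.
- clamp_tip (a point): The lever's tip; moves with it. The lever swings in the rack's x-z plane, from -x to +x.
- gauge (a joint): How far the gauge's sprung pull-rod is drawn out, m: 0 = home, 0.09 = its stop; it comes out along the rack's -x, towards the robot. The spring pulls about 3 N at home and 13 N at the stop.
- pull_grip (a point): Grip point in the gauge's pull-plate, 62 mm above the counter; moves with it. The black upright plate is 12 mm thick (rack's x), 50 mm wide (rack's y), 10 to 80 mm above the counter; the 10 mm rod leaves it at 25 mm height. 59 mm of free rod lies between plate and grey housing (46 mm tall) when home.
- pointer (a point): The tip of the small black pointer at the right (-y) edge of the pull-plate, 20 mm above the counter; moves with the plate over a flat scale strip.
- mark (a point): The point on the pointer's line level with the small brass marker tab set on the scale strip on the counter beside the gauge (where the tab is set differs from start to start, 45 to 75 mm of draw). The pointer is at the marker when pointer and mark have the same x in the rack's frame.
- hook0 (a point): Hook 0 (0 rightmost, 4 leftmost, 90 mm apart): point on the axis of its 8 mm round rod, 55 mm in front of the rack's origin, 180 mm up; axes as the rack's. The straight rod runs from here 53 mm back to the bar and 40 mm towards the robot (-x), then turns up to a tip that ends 56 mm in front of this point and 16 mm above the rod's axis.
- hook1 (a point): Hook 1 (0 rightmost, 4 leftmost, 90 mm apart): point on the axis of its 8 mm round rod, 55 mm in front of the rack's origin, 180 mm up; axes as the rack's. The straight rod runs from here 53 mm back to the bar and 40 mm towards the robot (-x), then turns up to a tip that ends 56 mm in front of this point and 16 mm above the rod's axis.
- hook2 (a point): Hook 2 (0 rightmost, 4 leftmost, 90 mm apart): point on the axis of its 8 mm round rod, 55 mm in front of the rack's origin, 180 mm up; axes as the rack's. The straight rod runs from here 53 mm back to the bar and 40 mm towards the robot (-x), then turns up to a tip that ends 56 mm in front of this point and 16 mm above the rod's axis.
- hook3 (a point): Hook 3 (0 rightmost, 4 leftmost, 90 mm apart): point on the axis of its 8 mm round rod, 55 mm in front of the rack's origin, 180 mm up; axes as the rack's. The straight rod runs from here 53 mm back to the bar and 40 mm towards the robot (-x), then turns up to a tip that ends 56 mm in front of this point and 16 mm above the rod's axis.
- hook4 (a point): Hook 4 (0 rightmost, 4 leftmost, 90 mm apart): point on the axis of its 8 mm round rod, 55 mm in front of the rack's origin, 180 mm up; axes as the rack's. The straight rod runs from here 53 mm back to the bar and 40 mm towards the robot (-x), then turns up to a tip that ends 56 mm in front of this point and 16 mm above the rod's axis.
- case0: Bit-set case, black and grey plastic, box 44 (its x) by 60 (y) by 50 mm tall, about 160 g; origin at its underside's centre, z up. On top a rigid carrying loop, an arch in its y-z plane, 16 mm deep in x: legs 46 mm apart outside, 32 mm inside, up to 85 mm height, peaked top at 95 mm (underside 87 mm). Hold it by both legs, closing along y. None from the start if absent.
- case1: Bit-set case, black and grey plastic, box 44 (its x) by 60 (y) by 50 mm tall, about 160 g; origin at its underside's centre, z up. On top a rigid carrying loop, an arch in its y-z plane, 16 mm deep in x: legs 46 mm apart outside, 32 mm inside, up to 85 mm height, peaked top at 95 mm (underside 87 mm). Hold it by both legs, closing along y. None from the start if absent.
- case2: Bit-set case, black and grey plastic, box 44 (its x) by 60 (y) by 50 mm tall, about 160 g; origin at its underside's centre, z up. On top a rigid carrying loop, an arch in its y-z plane, 16 mm deep in x: legs 46 mm apart outside, 32 mm inside, up to 85 mm height, peaked top at 95 mm (underside 87 mm). Hold it by both legs, closing along y. None from the start if absent.
- case3: Bit-set case, black and grey plastic, box 44 (its x) by 60 (y) by 50 mm tall, about 160 g; origin at its underside's centre, z up. On top a rigid carrying loop, an arch in its y-z plane, 16 mm deep in x: legs 46 mm apart outside, 32 mm inside, up to 85 mm height, peaked top at 95 mm (underside 87 mm). Hold it by both legs, closing along y. None from the start if absent.
- case4: Bit-set case, black and grey plastic, box 44 (its x) by 60 (y) by 50 mm tall, about 160 g; origin at its underside's centre, z up. On top a rigid carrying loop, an arch in its y-z plane, 16 mm deep in x: legs 46 mm apart outside, 32 mm inside, up to 85 mm height, peaked top at 95 mm (underside 87 mm). Hold it by both legs, closing along y. None from the start if absent.
- tape: Bystander: a yellow tape measure, 66 x 34 x 62 mm. Leave alone.
- mug: Bystander: a white mug, 80 mm across, 90 mm tall. Leave alone.
- driver: Bystander: a red-handled screwdriver, 200 mm long. Leave alone.

How it is judged (in metres and radians):
On the way, in this order (a step that is already met when the one before it is completed fails the run):
1. the clamp lever is thrown fully over (value of joint clamp above 0.85 rad), for 0.2 s.
2. the gauge is drawn to the marker and held there (x of pointer in the frame of mark between -0.006 and 0.006 m and value of joint clamp above 0.85 rad), for 1 s.
3. the gauge is back home (value of joint gauge below 0.005 m), for 0.2 s.
4. every case hangs by its loop on a hook of its own (((x of case0 in the frame of hook0 between -0.06 and 0.06 m and y of case0 in the frame of hook0 between -0.035 and 0.035 m and z of case0 in the frame of hook0 between -0.095 and -0.06 m) or (x of case0 in the frame of hook1 between -0.06 and 0.06 m and y of case0 in the frame of hook1 between -0.035 and 0.035 m and z of case0 in the frame of hook1 between -0.095 and -0.06 m) or (x of case0 in the frame of hook2 between -0.06 and 0.06 m and y of case0 in the frame of hook2 between -0.035 and 0.035 m and z of case0 in the frame of hook2 between -0.095 and -0.06 m) or (x of case0 in the frame of hook3 between -0.06 and 0.06 m and y of case0 in the frame of hook3 between -0.035 and 0.035 m and z of case0 in the frame of hook3 between -0.095 and -0.06 m) or (x of case0 in the frame of hook4 between -0.06 and 0.06 m and y of case0 in the frame of hook4 between -0.035 and 0.035 m and z of case0 in the frame of hook4 between -0.095 and -0.06 m)) and angle between each of case0, case1, case2, case3, case4's own z axis and vertical below 0.5 rad and linear speed of each of case0, case1, case2, case3, case4 below 0.06 m/s and contact force between each of case0, case1, case2, case3, case4 and the fingers below 0.05 N and ((x of case1 in the frame of hook0 between -0.06 and 0.06 m and y of case1 in the frame of hook0 between -0.035 and 0.035 m and z of case1 in the frame of hook0 between -0.095 and -0.06 m) or (x of case1 in the frame of hook1 between -0.06 and 0.06 m and y of case1 in the frame of hook1 between -0.035 and 0.035 m and z of case1 in the frame of hook1 between -0.095 and -0.06 m) or (x of case1 in the frame of hook2 between -0.06 and 0.06 m and y of case1 in the frame of hook2 between -0.035 and 0.035 m and z of case1 in the frame of hook2 between -0.095 and -0.06 m) or (x of case1 in the frame of hook3 between -0.06 and 0.06 m and y of case1 in the frame of hook3 between -0.035 and 0.035 m and z of case1 in the frame of hook3 between -0.095 and -0.06 m) or (x of case1 in the frame of hook4 between -0.06 and 0.06 m and y of case1 in the frame of hook4 between -0.035 and 0.035 m and z of case1 in the frame of hook4 between -0.095 and -0.06 m)) and ((x of case2 in the frame of hook0 between -0.06 and 0.06 m and y of case2 in the frame of hook0 between -0.035 and 0.035 m and z of case2 in the frame of hook0 between -0.095 and -0.06 m) or (x of case2 in the frame of hook1 between -0.06 and 0.06 m and y of case2 in the frame of hook1 between -0.035 and 0.035 m and z of case2 in the frame of hook1 between -0.095 and -0.06 m) or (x of case2 in the frame of hook2 between -0.06 and 0.06 m and y of case2 in the frame of hook2 between -0.035 and 0.035 m and z of case2 in the frame of hook2 between -0.095 and -0.06 m) or (x of case2 in the frame of hook3 between -0.06 and 0.06 m and y of case2 in the frame of hook3 between -0.035 and 0.035 m and z of case2 in the frame of hook3 between -0.095 and -0.06 m) or (x of case2 in the frame of hook4 between -0.06 and 0.06 m and y of case2 in the frame of hook4 between -0.035 and 0.035 m and z of case2 in the frame of hook4 between -0.095 and -0.06 m)) and ((x of case3 in the frame of hook0 between -0.06 and 0.06 m and y of case3 in the frame of hook0 between -0.035 and 0.035 m and z of case3 in the frame of hook0 between -0.095 and -0.06 m) or (x of case3 in the frame of hook1 between -0.06 and 0.06 m and y of case3 in the frame of hook1 between -0.035 and 0.035 m and z of case3 in the frame of hook1 between -0.095 and -0.06 m) or (x of case3 in the frame of hook2 between -0.06 and 0.06 m and y of case3 in the frame of hook2 between -0.035 and 0.035 m and z of case3 in the frame of hook2 between -0.095 and -0.06 m) or (x of case3 in the frame of hook3 between -0.06 and 0.06 m and y of case3 in the frame of hook3 between -0.035 and 0.035 m and z of case3 in the frame of hook3 between -0.095 and -0.06 m) or (x of case3 in the frame of hook4 between -0.06 and 0.06 m and y of case3 in the frame of hook4 between -0.035 and 0.035 m and z of case3 in the frame of hook4 between -0.095 and -0.06 m)) and ((x of case4 in the frame of hook0 between -0.06 and 0.06 m and y of case4 in the frame of hook0 between -0.035 and 0.035 m and z of case4 in the frame of hook0 between -0.095 and -0.06 m) or (x of case4 in the frame of hook1 between -0.06 and 0.06 m and y of case4 in the frame of hook1 between -0.035 and 0.035 m and z of case4 in the frame of hook1 between -0.095 and -0.06 m) or (x of case4 in the frame of hook2 between -0.06 and 0.06 m and y of case4 in the frame of hook2 between -0.035 and 0.035 m and z of case4 in the frame of hook2 between -0.095 and -0.06 m) or (x of case4 in the frame of hook3 between -0.06 and 0.06 m and y of case4 in the frame of hook3 between -0.035 and 0.035 m and z of case4 in the frame of hook3 between -0.095 and -0.06 m) or (x of case4 in the frame of hook4 between -0.06 and 0.06 m and y of case4 in the frame of hook4 between -0.035 and 0.035 m and z of case4 in the frame of hook4 between -0.095 and -0.06 m)) and distance between case0 and case1 above 0.07 m and distance between each of case0, case1 and case2 above 0.07 m and distance between each of case0, case1, case2 and case3 above 0.07 m and distance between each of case0, case1, case2, case3 and case4 above 0.07 m), for 0.2 s.
At the end, for the whole second after the job is handed in: Every case present hangs released and at rest, its loop's peak on a rod (origin within 35 mm sideways of the rod, 60 to 95 mm below its axis, tilt under 0.5 rad), no two on one hook; clamp above 0.85 rad, gauge under 5 mm. Earlier the pointer was held within 6 mm of the marker for 1 s (all of step 4 and value of joint gauge below 0.005 m and value of joint clamp above 0.85 rad); the robot touches nothing.
It fails at once if the gauge snaps back (faster than 0.4 m/s) (velocity of joint gauge below -0.4 m/s).
It fails at once if a bystander is disturbed (distance of any of tape, mug, driver from where it was at the start of the episode above 0.03 m).
Of case0, case1, case2, case3, case4 only 3 to 5 are there at a start; the rules pass over those that are not, and their reading is None.
At some moment in a run one of case0, case1, case2, case3, case4 may be knocked a few centimetres aside while the robot is not near it.
It also fails if it takes over 210 s, if anything falls off the work surface, if the arm or the gripper's body presses on something with over 40 N, if the wrist force passes 120 N, or if a joint passes its speed limit or range.

## Robot

A 7-joint arm with a two-finger parallel gripper is mounted at the origin on the work surface. World frame = base frame: x ahead of the robot, y to its left, z up, the work surface at z = 0. Lengths are in mm, angles in rad, forces in N, time in s.
With the tool pointing down it reaches from about 425 to 950 mm from the base axis. Payload 4.7 kg.
Tool frame: the origin (TCP) lies on the centre line of the jaws, within the pads' length; the fingertips stand 8 mm ahead of it and the grasp point (between the pads) lies 11 mm behind it; z points along the fingers, y is the line along which they close (so a half turn about z gives the same grasp; the last joint's range is limited). The gripper opens to 85 mm and grips with 20 to 120 N. Pads are 22 mm wide; open, the fingers measure 114 mm over their backs; the gripper's body (76 mm by 85 mm) begins 54 mm behind the grasp point. The pads swing forward as they close: fully open they stand 13 mm farther back than shut.
Start: joints at [1.135, 0.469, -0.049, 1.532, 0.024, 1.141, -0.082], TCP at [267.125, -619.913, 239.335] pointing down, gripper open.
Joint ranges: [-2.59, 2.59], [-0.33, 1.99], [-1.39, 1.29], [0.1, 2.45], [-1.04, 4.18], [0.21, 1.99], [-2.66, 2.66]. Speed limits (rad/s): [2.57, 2.57, 3.14, 3.14, 3.14, 3.14, 3.14].

## Interface

Orientations are given as a rotation vector (axis times angle).
In Python, from bench import r, imaging, ticket, look_for, silhouettes, mark_of gives the robot as it stands.
- The arm moves only by the shell command python3 -m creep 'ROWS' [FORCE]. ROWS is JSON, a list of rows, each an object of numbers: "claw": the opening, from 0 (shut) to 1 (fully open); "dx", "dy", "dz": the shift along the tool's x, y, z each as a share of 250 mm, from -1 to 1; "spin": the turn about the tool's z as a share of 2 pi rad, from -1 to 1. A call has 1 to 20 rows; each row is the pose to reach, as a shift and turn from the pose commanded when the call began, along the tool's axes at that moment, turning the shorter way round; what a row does not reach only later rows make up. A row lasts 1/10 s, in which the tool goes at most 50 mm and 8.59 degrees, less where a joint would pass 70% of its speed; a pose out of reach is approached as far as the arm can. A call with a number of a shift or a turn outside -1 to 1 is refused whole. A call with a gripper value outside its range is refused whole. The fingers move at their own pace and stop on an object; FORCE is the grip in N (left out, the last holds). Time passes only in rows, so rows that repeat a pose let the fingers close. It gives the time, the measured TCP pose, the force, the opening and the grip force at its end, in the units of the state.
- r.get_obs(): the state, without advancing time (a new reading comes with each control period).
- imaging.capture(name): name is "side" or "top" or "wrist"; returns a dict with "img" (400x640x3 uint8, blue, green, red), "vfov" (degrees; the focal length in pixels is half the picture's height over the tangent of half this angle, whatever the lens; pixels are square), "cx", "cy" (the principal point, pixels), "view" (4x4, takes a point from world to camera coordinates); the wrist camera has in their place "tool_from_camera" (4x4, takes a point from camera to tool coordinates, whose origin is the TCP and whose axes are the flange's). Camera axes: x right, y down, z forward; pixel columns grow to the right and rows downward; lengths in mm; the calibration is good to about 2 mm. A picture is of the moment at which its call begins: read the wrist's pose just before it. There is no depth.
- ticket.sign_off(): hands the job in; it is judged then, once.
Trained networks look in a picture, given as the dict that the camera call returned (one of the last four; its "shot" number tells which), for a name from the list of things; names that differ only in an ending like _2 or _b are one class to them, and where a whole thing is asked for, a point or a joint stands for the part that bears it (a point fixed in the world has none). Each returns a list of dicts, best first, with "confidence" (0 to 1); they miss things now and then, are a little off and sometimes report something else, mostly with a low value. They report only what shows in the picture. A call takes as long as a camera call.
- look_for(picture, name): "bbox" ([centre column, centre row, width, height] in pixels, round what is visible of it).
- silhouettes(picture, name): "pixels" (400x640 bool, what is visible of it) and "bbox" ([centre column, centre row, width, height] in pixels, round what is visible of it).
- mark_of(picture, name): "location" ([column, row] in pixels: a listed point, or the origin of a listed thing).
The state is a dict: "clock": time; "qpos": joint angles; "joint_velocities": joint speeds; "joint_efforts": joint torques, N m; "position": TCP position; "eef_rot": TCP orientation; "contact_force": force on the tool from outside, world axes, zero at the start; "moment": the same for the moment, N m; "gripper_width": finger opening in mm; "grip_force": force on a finger pad.
Only numpy, scipy, OpenCV 4.12 (cv2) and the standard library are available. Lean on these libraries where they do the work, as an engineer would, in place of code of your own. Each camera call takes 0.05 s, during which the arm holds its last target. There are 200 camera calls.

## Working session

There is one attempt and no reset: what is moved stays moved. The work goes in short steps, Python scripts to look and compute and a shell command to move; the robot and the scene stay as the last step left them, time stands still between calls to the robot, and variables do not carry over. Pictures are saved under pics/ and viewed, at most 14 in all, crops included, and the job is handed in when it is done.

```bash
mkdir -p pics; ls
python3 - <<'E'
from bench import r, imaging, ticket, look_for, silhouettes, mark_of
import cv2,numpy as np
o=r.get_obs();print({k:np.round(v,3).tolist() for k,v in o.items()})
for n in ['top','side']:
    p=imaging.capture(n);cv2.imwrite(f'pics/{n}0.png',p['img']);print(n,p['vfov'],p['cx'],p['cy'],np.round(p['view'],4).tolist())
    for t in ['hook0','hook1','hook2','hook3','hook4','clamp_tip','pull_grip','pointer','mark','rack']+['case0','tape','mug','driver']:
        print(t,[(np.round(d['location'],1).tolist(),round(d['confidence'],2)) for d in mark_of(p,t)][:6])
w=imaging.capture('wrist');print({k:(np.round(v,4).tolist() if k!='img' else 0) for k,v in w.items()})
E
```

```text
pics
{'clock': 0.0, 'qpos': [1.135, 0.469, -0.049, 1.534, 0.024, 1.141, -0.082], 'joint_velocities': [-0.002, 0.001, -0.0, -0.001, -0.0, -0.0, 0.0], 'joint_efforts': [-0.0, -51.03, -0.047, -23.772, 0.011, 0.007, 0.0], 'position': [266.919, -619.379, 238.244], 'eef_rot': [-3.075, -0.634, 0.001], 'contact_force': [-0.319, 1.047, 0.125], 'moment': [-0.051, -0.002, 0.008], 'grip_force': 0.0, 'gripper_width': 85.205}
top 44.01422810197887 324.85949767811843 205.2274980988291 [[-0.0145, -0.9999, -0.0093, 1.8776], [-0.9872, 0.0158, -0.1589, 533.8149], [0.1591, 0.0069, -0.9872, 1466.6332], [0.0, 0.0, 0.0, 1.0]]
hook0 [([296.2, 145.5], 0.97), ([331.0, 147.4], 0.91), ([361.9, 153.9], 0.74), ([267.0, 144.6], 0.73), ([392.7, 157.8], 0.64)]
hook1 [([296.2, 145.5], 0.97), ([331.0, 147.4], 0.91), ([361.9, 153.9], 0.74), ([267.0, 144.6], 0.73), ([392.7, 157.8], 0.64)]
hook2 [([296.2, 145.5], 0.97), ([331.0, 147.4], 0.91), ([361.9, 153.9], 0.74), ([267.0, 144.6], 0.73), ([392.7, 157.8], 0.64)]
hook3 [([296.2, 145.5], 0.97), ([331.0, 147.4], 0.91), ([361.9, 153.9], 0.74), ([267.0, 144.6], 0.73), ([392
[... 1306 characters left out ...]
, ([368.1, 192.1], 0.67), ([362.2, 157.3], 0.63), ([363.6, 174.5], 0.55)]
clamp_tip [([333.1, 148.2], 0.51)]
pull_grip [([326.4, 335.7], 0.65), ([368.6, 217.4], 0.27)]
pointer [([326.8, 367.4], 0.83)]
mark [([302.1, 363.6], 0.41)]
rack [([383.2, 239.4], 0.62), ([374.9, 245.8], 0.62), ([332.9, 153.3], 0.43)]
case0 [([314.8, 288.9], 0.78), ([309.7, 253.6], 0.61), ([304.2, 232.9], 0.58), ([361.6, 156.7], 0.23)]
tape [([291.7, 155.5], 0.7)]
mug [([249.9, 163.1], 0.81)]
driver []
{'img': 0, 'vfov': 68.1494, 'cx': 313.8364, 'cy': 198.324, 'tool_from_camera': [[0.0011, -0.9548, -0.2973, 75.2919], [1.0, 0.0009, 0.0007, 0.0441], [-0.0003, -0.2973, 0.9548, -133.5369], [0.0, 0.0, 0.0, 1.0]], 'shot': 3}
```

View pics/top0.png

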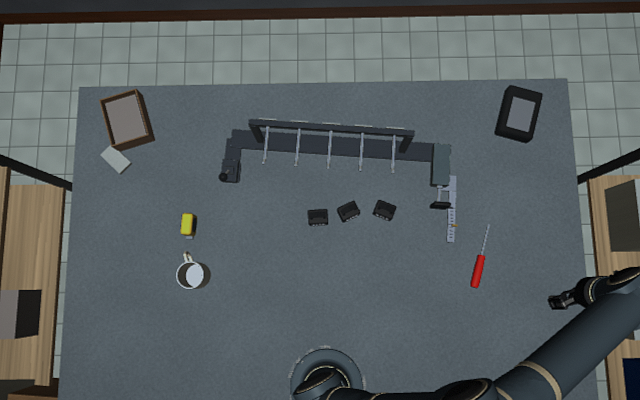

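View pics/side0.png

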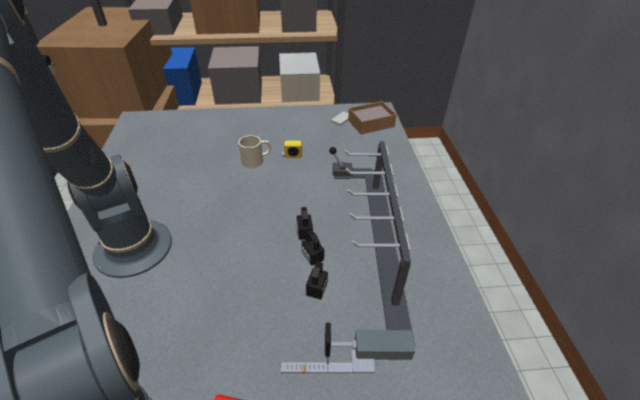

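```bash
cat > h.py <<'E'
from bench import r, imaging, ticket, look_for, silhouettes, mark_of
import cv2,numpy as np
from scipy.optimize import least_squares
from scipy.spatial.transform import Rotation as R
def cam(p,o=None):
    f=200/np.tan(np.radians(p['vfov']/2)); K=np.array([[f,0,p['cx']],[0,f,p['cy']],[0,0,1]])
    if 'view' in p: V=np.array(p['view'])
    else:
        T=np.eye(4);T[:3,:3]=R.from_rotvec(o['eef_rot']).as_matrix();T[:3,3]=o['position']
        V=np.linalg.inv(T@np.array(p['tool_from_camera']))
    return K,V
def proj(P,c):
    K,V=c; q=np.atleast_2d(P)@V[:3,:3].T+V[:3,3]; q=q@K.T; return q[:,:2]/q[:,2:]
def onz(px,c,z):
    K,V=c; d=V[:3,:3].T@np.linalg.solve(K,[*px,1]); C=-V[:3,:3].T@V[:3,3]; return C+d*(z-C[2])/d[2]
def tri(obs):
    A=[];b=[]
    for px,c in obs:
        K,V=c; d=V[:3,:3].T@np.linalg.solve(K,[*px,1]); d/=np.linalg.norm(d); C=-V[:3,:3].T@V[:3,3]
        M=np.eye(3)-np.outer(d,d);A.append(M);b.append(M@C)
    return np.linalg.lstsq(np.vstack(A),np.hstack(b),rcond=None)[0]
def rackpt(g,P): # g=x,y,yaw
    c,s=np.cos(g[2]),np.sin(g[2]);P=np.atleast_2d(P)
    return np.c_[g[0]+c*P[:,0]-s*P[:,1],g[1]+s*P[:,0]+c*P[:,1],P[:,2]]
HK=np.array([[-55,(i-2)*90,180] for i in range(5)],float)
def go(target,yaw,o=None):
    """shares for a straight move of TCP to target with tool-y along yaw (mod pi)"""
    o=o or r.get_obs(); M=R.from_rotvec(o['eef_rot']).as_matrix()
    d=M.T@(np.array(target)-o['position'])/250
    cur=np.arctan2(M[1,1],M[0,1]); a=(yaw-cur+np.pi/2)%np.pi-np.pi/2
    print('go',np.round(d,4),'spin',round(-a/(2*np.pi),4),'alt',round((-a+np.sign(a)*np.pi)/(2*np.pi),4),'yawnow',round(cur,3),'q7',round(o['qpos'][6],2))
E
python3 - <<'E'
from h import *
t=imaging.capture('top');s=imaging.capture('side');ct,cs=cam(t),cam(s)
ht=np.array(sorted(d['location'] for d in mark_of(t,'hook0')[:5]))[::-1]
hs=np.array(sorted((d['location'] for d in mark_of(s,'hook0')[:5]),key=lambda a:-a[1]))
print(ht.tolist(),hs.tolist())
f=lambda g:np.r_[(proj(rackpt(g,HK),ct)-ht).ravel(),(proj(rackpt(g,HK),cs)-hs).ravel()]
q=least_squares(f,[700,0,0],loss='soft_l1');g=q.x;print('rack',g,'res',np.round(q.fun,1))
np.save('rack.npy',g)
print('clamp', tri([((223.5,176.2),ct),((333.1,150),cs)]))
inv=lambda P:(np.array([[np.cos(g[2]),np.sin(g[2])],[-np.sin(g[2]),np.cos(g[2])]])@(P[:2]-g[:2])).round(1)
for n,px,c,z in [('pointer',(326.8,367.4),cs,20),('tab side',(303,368),cs,5),('tab top',(454,225),ct,5),('pull',(326.4,335.7),cs,62)]:
    P=onz(px,c,z);print(n,P.round(1),inv(P))
for a in ([317.5,219],[348,212],[385,209]): print('case',onz(a,ct,20).round(0))
for a in ((191,221),(195,272),(481,253)): print('by',onz(a,ct,30).round(0))
for d in silhouettes(t,'case0'): print('sil',np.round(d['bbox']),round(d['confidence'],2))
for n in ('clamp_tip','pull_grip'):
  for p in (t,s): print(n,[(np.round(d['location'],1).tolist(),round(d['confidence'],2)) for d in mark_of(p,n)])
cv2.imwrite('pics/clamp.png',np.hstack([cv2.resize(s['img'][120:200,290:390],(500,400),interpolation=cv2.INTER_CUBIC),cv2.resize(t['img'][130:190,205:250],(300,400),interpolation=cv2.INTER_CUBIC)]))
E
```

```text
[[391.7, 157.6], [360.8, 153.5], [331.0, 149.9], [298.8, 146.8], [265.9, 144.9]] [[376.1, 244.5], [369.8, 216.8], [368.5, 195.7], [361.8, 172.0], [359.9, 157.2]]
rack [ 7.22329955e+02 -2.71691939e+01 -9.84040000e-02] res [ 1.3 -2.   0.3 -0.4 -1.8  0.6 -1.3  1.2 -0.1  0.6 -2.   1.   0.7  1.3
 -1.1 -1.6  2.9  1.1  2.4 -2.8]
clamp [615.36429595 291.67446806 105.00564531]
pointer [ 521.3 -405.4   20. ] [-162.9 -396.2]
tab side [ 469.1 -395.7    5. ] [-215.8 -391.6]
tab top [ 471.4 -405.4    5. ] [-212.6 -401. ]
pull [ 524.8 -353.3   62. ] [-164.5 -343.9]
case [495.  17.  20.]
case [515. -77.  20.]
case [ 523. -192.   20.]
by [493. 405.  30.]
by [338. 389.  30.]
by [ 382. -476.   30.]
sil [385. 210.  22.  23.] 0.86
sil [319. 219.  14.  19.] 0.72
sil [348. 212.  24.  18.] 0.57
clamp_tip [([222.3, 176.8], 0.44)]
clamp_tip [([331.4, 150.2], 0.43)]
pull_grip [([438.3, 204.4], 0.78)]
pull_grip [([327.0, 338.2], 0.62)]
```

View pics/clamp.png

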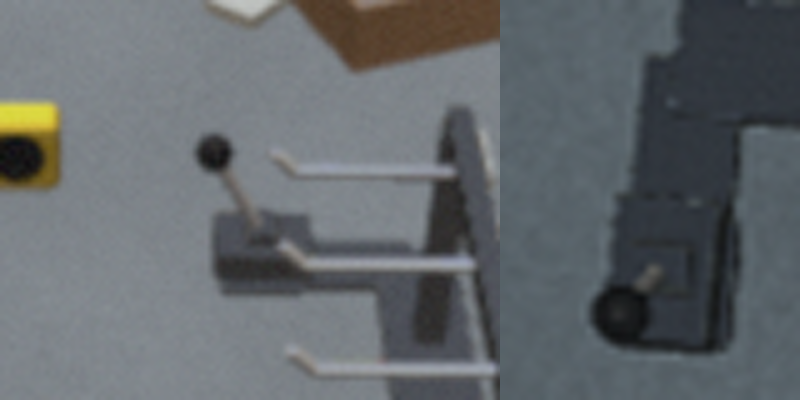

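Run:
```python
from h import *
g=np.load('rack.npy');print(R.from_rotvec(r.get_obs()['eef_rot']).as_matrix().round(3).tolist())
P=rackpt(g,[[-190,308,240]])[0];print(P);go(P,g[2]+np.pi/2)
```

```text
[[0.918, 0.396, 0.0], [0.396, -0.918, -0.0], [0.0, 0.0, -1.0]]
[563.50867254 298.00737364 240.        ]
go [ 2.5416e+00 -2.9029e+00 -2.6000e-03] spin 0.0804 alt -0.4196 yawnow -1.164 q7 -0.08
```

```bash
python3 -m creep '[{"dx":0.85,"dy":-0.97,"dz":0,"claw":0},{"dx":0.85,"dy":-0.97,"claw":0},{"dx":0.85,"dy":-0.97,"claw":0},{"dx":0.85,"dy":-0.97,"claw":0},{"dx":0.85,"dy":-0.97,"claw":0},{"dx":0.85,"dy":-0.97,"claw":0},{"dx":0.85,"dy":-0.97,"claw":0},{"dx":0.85,"dy":-0.97,"claw":0}]' && python3 -m creep '[{"dx":0.85,"dy":-0.97,"claw":0},{"dx":0.85,"dy":-0.97,"claw":0},{"dx":0.85,"dy":-0.97,"claw":0},{"dx":0.85,"dy":-0.97,"claw":0},{"dx":0.85,"dy":-0.97,"claw":0},{"dx":0.85,"dy":-0.97,"claw":0},{"dx":0.85,"dy":-0.97,"claw":0},{"dx":0.85,"dy":-0.97,"claw":0}]' && python3 -m creep '[{"dx":0.85,"dy":-0.97,"claw":0,"spin":0.0804},{"dx":0.85,"dy":-0.97,"claw":0,"spin":0.0804},{"dx":0.85,"dy":-0.97,"claw":0,"spin":0.0804},{"dx":0.85,"dy":-0.97,"claw":0,"spin":0.0804},{"dx":0.85,"dy":-0.97,"claw":0,"spin":0.0804},{"dx":0.85,"dy":-0.97,"claw":0,"spin":0.0804},{"dx":0.85,"dy":-0.97,"claw":0,"spin":0.0804},{"dx":0.85,"dy":-0.97,"claw":0,"spin":0.0804}]'
python3 - <<'E'
from h import *
g=np.load('rack.npy')
for q in ([-190,308,240],[-190,308,95]): go(rackpt(g,[q])[0],g[2]+np.pi/2)
E
```

```text
go [ 2.5416e+00 -2.9029e+00 -2.6000e-03] spin 0.0804 alt -0.4196 yawnow -1.164 q7 -0.08
go [ 2.5415 -2.9029  0.5774] spin 0.0804 alt -0.4196 yawnow -1.164 q7 -0.08validation failed for argument at $[0]...
```

```bash
python3 -m creep '[{"claw":0,"dx":0.85,"dy":-0.97,"dz":0,"spin":0},{"claw":0,"dx":0.85,"dy":-0.97,"dz":0,"spin":0},{"claw":0,"dx":0.85,"dy":-0.97,"dz":0,"spin":0},{"claw":0,"dx":0.85,"dy":-0.97,"dz":0,"spin":0},{"claw":0,"dx":0.85,"dy":-0.97,"dz":0,"spin":0},{"claw":0,"dx":0.85,"dy":-0.97,"dz":0,"spin":0},{"claw":0,"dx":0.85,"dy":-0.97,"dz":0,"spin":0}]' && python3 -m creep '[{"claw":0,"dx":0.85,"dy":-0.97,"dz":0,"spin":0},{"claw":0,"dx":0.85,"dy":-0.97,"dz":0,"spin":0},{"claw":0,"dx":0.85,"dy":-0.97,"dz":0,"spin":0},{"claw":0,"dx":0.85,"dy":-0.97,"dz":0,"spin":0},{"claw":0,"dx":0.85,"dy":-0.97,"dz":0,"spin":0},{"claw":0,"dx":0.85,"dy":-0.97,"dz":0,"spin":0},{"claw":0,"dx":0.85,"dy":-0.97,"dz":0,"spin":0}]' && python3 -m creep '[{"claw":0,"dx":0.84,"dy":-0.96,"dz":0,"spin":0.0804},{"claw":0,"dx":0.84,"dy":-0.96,"dz":0,"spin":0.0804},{"claw":0,"dx":0.84,"dy":-0.96,"dz":0,"spin":0.0804},{"claw":0,"dx":0.84,"dy":-0.96,"dz":0,"spin":0.0804},{"claw":0,"dx":0.84,"dy":-0.96,"dz":0,"spin":0.0804},{"claw":0,"dx":0.84,"dy":-0.96,"dz":0,"spin":0.0804},{"claw":0,"dx":0.84,"dy":-0.96,"dz":0,"spin":0.0804},{"claw":0,"dx":0.84,"dy":-0.96,"dz":0,"spin":0.0804}]'
python3 - <<'E'
from h import *
g=np.load('rack.npy')
for q in ([-190,308,240],[-190,308,95]): go(rackpt(g,[q])[0],g[2]+np.pi/2)
E
```

```text
clock: 2.7
position: [367.8, -308.4, 239.7]
eef_rot: [-3.074, -0.644, -0.002]
contact_force: [0.2, -0.4, -0.2]
gripper_width: -0.1
grip_force: 0.0
clock: 3.4
position: [466.4, -1.3, 240.0]
eef_rot: [-3.074, -0.644, -0.004]
contact_force: [0.4, -1.6, -0.1]
gripper_width: 0.0
grip_force: 0.0
clock: 4.2
position: [562.6, 304.4, 239.0]
eef_rot: [-3.133, 0.142, 0.001]
contact_force: [-0.1, 0.4, -0.3]
gripper_width: -0.4
grip_force: 0.0
go [ 0.006   0.0251 -0.004 ] spin 0.0013 alt -0.4987 yawnow -1.661 q7 -2.42
go [0.0067 0.028  0.576 ] spin 0.0013 alt -0.4987 yawnow -1.661 q7 -2.42
```

```bash
python3 -m creep '[{"claw":0,"dx":0.006,"dy":0.025,"dz":0.18,"spin":0.0013},{"claw":0,"dx":0.006,"dy":0.025,"dz":0.36,"spin":0.0013},{"claw":0,"dx":0.006,"dy":0.025,"dz":0.576,"spin":0.0013},{"claw":0,"dx":0.006,"dy":0.025,"dz":0.576,"spin":0.0013},{"claw":0,"dx":0.006,"dy":0.025,"dz":0.576,"spin":0.0013}]' && python3 -m creep '[{"claw":0,"dx":0.05,"dy":0,"dz":0,"spin":0},{"claw":0,"dx":0.1,"dy":0,"dz":0,"spin":0},{"claw":0,"dx":0.13,"dy":0,"dz":0,"spin":0},{"claw":0,"dx":0.16,"dy":0,"dz":0,"spin":0},{"claw":0,"dx":0.19,"dy":0,"dz":0,"spin":0},{"claw":0,"dx":0.22,"dy":0,"dz":0,"spin":0},{"claw":0,"dx":0.25,"dy":0,"dz":0,"spin":0},{"claw":0,"dx":0.28,"dy":0,"dz":0,"spin":0},{"claw":0,"dx":0.31,"dy":0,"dz":0,"spin":0},{"claw":0,"dx":0.34,"dy":0,"dz":0,"spin":0},{"claw":0,"dx":0.37,"dy":0,"dz":0,"spin":0},{"claw":0,"dx":0.39,"dy":0,"dz":0,"spin":0}]'
python3 - <<'E'
from h import *
s=imaging.capture('side');print(r.get_obs()['contact_force'])
cv2.imwrite('pics/clamp2.png',cv2.resize(s['img'][90:210,270:430],(800,600),interpolation=cv2.INTER_CUBIC))
E
```

```text
clock: 4.7
position: [564.2, 290.2, 95.0]
eef_rot: [3.136, -0.168, -0.002]
contact_force: [0.3, 0.8, 1.0]
gripper_width: -0.2
grip_force: 0.0
clock: 5.9
position: [661.8, 279.9, 94.8]
eef_rot: [3.136, -0.168, -0.001]
contact_force: [-2.0, -0.0, -1.9]
gripper_width: -0.3
grip_force: 0.6
[-0.11640183  0.01238604 -0.08972261]
```

View pics/clamp2.png

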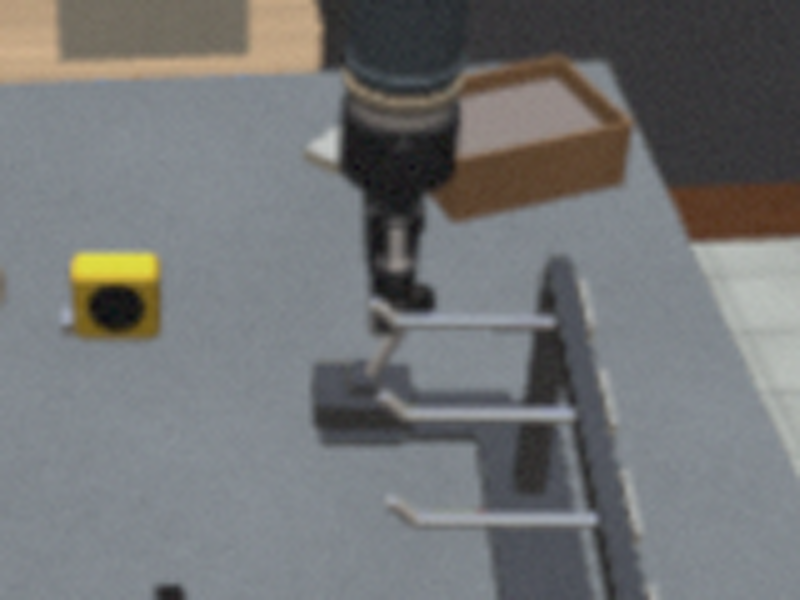

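```bash
python3 -m creep '[{"claw":0,"dx":0.015,"dy":0,"dz":0,"spin":0},{"claw":0,"dx":0.03,"dy":0,"dz":0,"spin":0},{"claw":0,"dx":0.045,"dy":0,"dz":0,"spin":0}]'; python3 -m creep '[{"claw":0,"dx":0.015,"dy":0,"dz":0,"spin":0},{"claw":0,"dx":0.03,"dy":0,"dz":0,"spin":0}]'
```

```text
clock: 6.25
position: [668.0, 279.7, 94.6]
eef_rot: [3.135, -0.165, -0.015]
contact_force: [-15.2, -2.0, 6.0]
gripper_width: -0.3
grip_force: 7.4
clock: 6.45
position: [668.8, 279.9, 94.4]
eef_rot: [3.131, -0.161, -0.036]
contact_force: [-30.1, -5.6, 15.7]
gripper_width: 0.0
grip_force: 14.9
```

```bash
python3 -m creep '[{"claw":0,"dx":-0.1,"dy":0,"dz":0,"spin":0},{"claw":0,"dx":-0.2,"dy":0,"dz":0,"spin":0},{"claw":0.3,"dx":-0.35,"dy":0,"dz":-0.2,"spin":0},{"claw":0.5,"dx":-0.5,"dy":0,"dz":-0.4,"spin":0},{"claw":0.5,"dx":-0.5,"dy":0,"dz":-0.6,"spin":0},{"claw":0.5,"dx":-0.5,"dy":0,"dz":-0.6,"spin":0}]' && python3 -m creep '[{"claw":0.5,"dx":0,"dy":1,"dz":0,"spin":0.25},{"claw":0.5,"dx":0,"dy":1,"dz":0,"spin":0.25},{"claw":0.5,"dx":0,"dy":1,"dz":0,"spin":0.25},{"claw":0.5,"dx":0,"dy":1,"dz":0,"spin":0.25},{"claw":0.5,"dx":0,"dy":1,"dz":0,"spin":0.25},{"claw":0.5,"dx":0,"dy":1,"dz":0,"spin":0.25},{"claw":0.5,"dx":0,"dy":1,"dz":0,"spin":0.25},{"claw":0.5,"dx":0,"dy":1,"dz":0,"spin":0.25},{"claw":0.5,"dx":0,"dy":1,"dz":0,"spin":0.25},{"claw":0.5,"dx":0,"dy":1,"dz":0,"spin":0.25},{"claw":0.5,"dx":0,"dy":1,"dz":0,"spin":0.25}]'
python3 - <<'E'
from h import *
g=np.load('rack.npy')
o=r.get_obs();print(R.from_rotvec(o['eef_rot']).as_matrix().round(2).tolist())
t=imaging.capture('top');s=imaging.capture('side');ct,cs=cam(t),cam(s)
print('clamp',[ (d['location'],round(d['confidence'],2)) for p in (t,s) for d in mark_of(p,'clamp_tip')])
print('pull',tri([((438.3,204.4),ct),((327,337),cs)]))
for n in ('pull_grip','pointer','mark'):
  for p in (t,s): print(n,[(np.round(d['location'],1).tolist(),round(d['confidence'],2)) for d in mark_of(p,n)])
go(rackpt(g,[[-164,-344,240]])[0],g[2])
E
```

```text
clock: 7.05
position: [555.9, 294.4, 251.4]
eef_rot: [-3.132, 0.163, -0.013]
contact_force: [-0.1, 1.2, 0.0]
gripper_width: 42.7
grip_force: 0.0
clock: 8.15
position: [529.0, 42.4, 243.0]
eef_rot: [2.461, -1.926, -0.039]
contact_force: [0.3, -0.4, -2.0]
gripper_width: 42.7
grip_force: 0.0
[[0.24, -0.97, -0.03], [-0.97, -0.24, 0.0], [-0.01, 0.03, -1.0]]
clamp [([226.2, 152.5], 0.67), ([382.4, 237.8], 0.65), ([351.3, 152.0], 0.63)]
pull [ 528.20972157 -350.03233202   50.1717424 ]
pull_grip [([440.6, 203.9], 0.56)]
pull_grip [([329.2, 336.4], 0.64), ([295.1, 155.7], 0.46)]
pointer [([453.4, 205.6], 0.74)]
pointer [([327.8, 369.8], 0.64)]
mark []
mark [([302.9, 363.3], 0.53)]
go [1.529  0.3949 0.0021] spin 0.0547 alt -0.4453 yawnow -2.896 q7 -2.64
```

```bash
python3 -m creep '[{"claw":0.5,"dx":1,"dy":0.26,"dz":0,"spin":-0.445},{"claw":0.5,"dx":1,"dy":0.26,"dz":0,"spin":-0.445},{"claw":0.5,"dx":1,"dy":0.26,"dz":0,"spin":-0.445},{"claw":0.5,"dx":1,"dy":0.26,"dz":0,"spin":-0.445},{"claw":0.5,"dx":1,"dy":0.26,"dz":0,"spin":-0.445},{"claw":0.5,"dx":1,"dy":0.26,"dz":0,"spin":-0.445},{"claw":0.5,"dx":1,"dy":0.26,"dz":0,"spin":-0.445},{"claw":0.5,"dx":1,"dy":0.26,"dz":0,"spin":-0.445},{"claw":0.5,"dx":1,"dy":0.26,"dz":0,"spin":-0.445},{"claw":0.5,"dx":1,"dy":0.26,"dz":0,"spin":-0.445},{"claw":0.5,"dx":1,"dy":0.26,"dz":0,"spin":-0.445},{"claw":0.5,"dx":1,"dy":0.26,"dz":0,"spin":-0.445},{"claw":0.5,"dx":1,"dy":0.26,"dz":0,"spin":-0.445},{"claw":0.5,"dx":1,"dy":0.26,"dz":0,"spin":-0.445},{"claw":0.5,"dx":1,"dy":0.26,"dz":0,"spin":-0.445},{"claw":0.5,"dx":1,"dy":0.26,"dz":0,"spin":-0.445},{"claw":0.5,"dx":1,"dy":0.26,"dz":0,"spin":-0.445},{"claw":0.5,"dx":1,"dy":0.26,"dz":0,"spin":-0.445},{"claw":0.5,"dx":1,"dy":0.26,"dz":0,"spin":-0.445},{"claw":0.5,"dx":1,"dy":0.26,"dz":0,"spin":-0.445}]'
python3 - <<'E'
from h import *
g=np.load('rack.npy')
ct,cs=cam(imaging.capture('top')),cam(imaging.capture('side'))
print('tip',tri([((226.2,152.5),ct),((351.3,152.0),cs)]))
o=r.get_obs();w=imaging.capture('wrist');cv2.imwrite('pics/w1.png',w['img']);cw=cam(w,o)
for n,z in (('pull_grip',62),('pointer',20),('mark',20),('hook0',180)): print(n,[(np.round(d['location'],1).tolist(),round(d['confidence'],2),onz(d['location'],cw,z).round(1)) for d in mark_of(w,n)])
print(R.from_rotvec(o['eef_rot']).as_matrix().round(2).tolist())
go(rackpt(g,[[-164,-344,240]])[0],g[2])
E
```

```text
clock: 10.65
position: [525.8, -216.9, 241.9]
eef_rot: [-2.314, -2.09, 0.036]
contact_force: [-0.0, -0.5, 0.1]
gripper_width: 43.0
grip_force: 0.0
tip [683.08255461 285.89807056  99.06509445]
pull_grip [([336.0, 286.4], 0.74, array([ 532.7, -353.3,   62. ]))]
pointer []
mark [([529.8, 24.6], 0.52, array([758. , -83.7,  20. ])), ([289.3, 296.6], 0.38, array([ 465.2, -392.9,   20. ]))]
hook0 [([530.6, 24.0], 0.65, array([ 659.1, -109.6,  180. ])), ([503.0, 175.8], 0.59, array([ 651.2, -198.1,  180. ]))]
[[0.1, 0.99, -0.03], [0.99, -0.1, 0.0], [-0.0, -0.03, -1.0]]
go [-0.5458  0.0527  0.0056] spin -0.0004 alt 0.4996 yawnow -0.101 q7 0.34
```

View pics/w1.png

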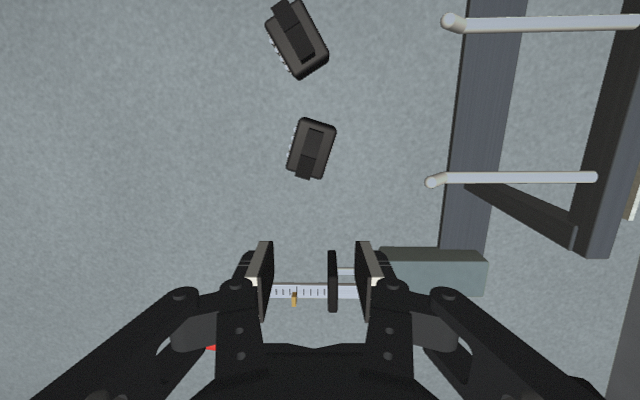

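```bash
python3 -m creep '[{"claw":0.5,"dx":-0.54,"dy":0.067,"dz":0,"spin":0},{"claw":0.5,"dx":-0.54,"dy":0.067,"dz":0,"spin":0},{"claw":0.5,"dx":-0.54,"dy":0.067,"dz":0,"spin":0},{"claw":0.5,"dx":-0.54,"dy":0.09,"dz":0.2,"spin":0},{"claw":0.5,"dx":-0.54,"dy":0.09,"dz":0.38,"spin":0},{"claw":0.5,"dx":-0.54,"dy":0.09,"dz":0.38,"spin":0},{"claw":0.5,"dx":-0.54,"dy":0.09,"dz":0.38,"spin":0}]'
python3 - <<'E'
from h import *
g=np.load('rack.npy')
o=r.get_obs();w=imaging.capture('wrist');cv2.imwrite('pics/w2.png',w['img']);cw=cam(w,o)
for n,z in (('pull_grip',62),('pointer',20),('mark',20)): print(n,[(np.round(d['location'],1).tolist(),round(d['confidence'],2),onz(d['location'],cw,z).round(1)) for d in mark_of(w,n)])
print(o['position'],R.from_rotvec(o['eef_rot']).as_matrix().round(3).tolist())
go([529,-352,51],g[2])
E
```

```text
clock: 11.7
position: [531.9, -352.7, 146.3]
eef_rot: [-2.312, -2.091, 0.039]
contact_force: [0.0, -0.3, 0.6]
gripper_width: 42.4
grip_force: 0.0
pull_grip [([315.0, 208.8], 0.62, array([ 529.4, -353.6,   62. ]))]
pointer []
mark [([256.9, 237.0], 0.41, array([ 467.8, -392.1,   20. ]))]
[ 531.87463962 -352.72574439  146.34972562] [[0.1, 0.994, -0.035], [0.995, -0.1, 0.001], [-0.002, -0.035, -0.999]]
go [ 0.0064 -0.006   0.3924] spin -0.0003 alt 0.4997 yawnow -0.1 q7 0.62
```

View pics/w2.png

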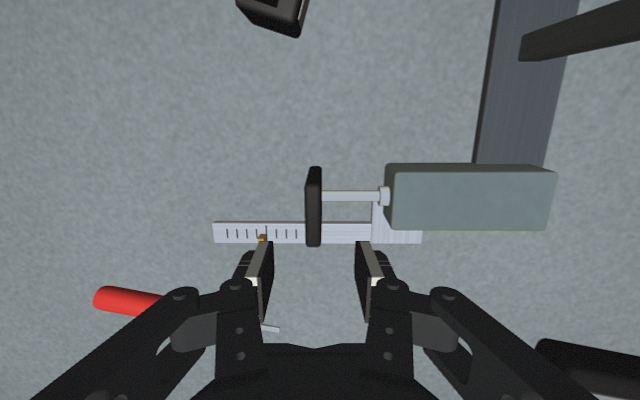

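```bash
python3 -m creep '[{"claw":0.5,"dx":0.006,"dy":-0.005,"dz":0.15,"spin":0},{"claw":0.5,"dx":0.006,"dy":-0.005,"dz":0.3,"spin":0},{"claw":0.5,"dx":0.006,"dy":-0.005,"dz":0.392,"spin":0},{"claw":0.5,"dx":0.006,"dy":-0.005,"dz":0.392,"spin":0},{"claw":0.3,"dx":0.006,"dy":-0.005,"dz":0.392,"spin":0},{"claw":0.15,"dx":0.006,"dy":-0.005,"dz":0.392,"spin":0},{"claw":0.0,"dx":0.006,"dy":-0.005,"dz":0.392,"spin":0},{"claw":0,"dx":0.006,"dy":-0.005,"dz":0.392,"spin":0},{"claw":0,"dx":0.006,"dy":-0.005,"dz":0.392,"spin":0}]' 70
python3 - <<'E'
from h import *
g=np.load('rack.npy')
o=r.get_obs();s=imaging.capture('side');cs=cam(s);t=imaging.capture('top');ct=cam(t)
inv=lambda P:(np.array([[np.cos(g[2]),np.sin(g[2])],[-np.sin(g[2]),np.cos(g[2])]])@(P[:2]-g[:2])).round(1)
print('tcp',inv(o['position']),R.from_rotvec(o['eef_rot']).as_matrix().round(3).tolist())
def c(p):
  h=cv2.cvtColor(p['img'],cv2.COLOR_BGR2HSV); m=(h[...,0]>10)&(h[...,0]<28)&(h[...,1]>90)&(h[...,2]>70)
  if p is s: m[:330]=0;m[:,:280]=0;m[:,380:]=0
  else: m[:190]=0;m[250:]=0;m[:,:440]=0;m[:,465:]=0
  y,x=np.where(m);print(len(x));return x.mean(),y.mean()
for p,cc in ((s,cs),(t,ct)):
  a=c(p);print('tab',a,[inv(onz(a,cc,z)) for z in(4,10,20)])
for p,cc in ((s,cs),(t,ct)):
  for n in('pointer','mark'): print(n,[(np.round(d['location'],1).tolist(),inv(onz(d['location'],cc,20))) for d in mark_of(p,n)])
cv2.imwrite('pics/s2.png',cv2.resize(s['img'][320:380,270:390],(800,400),interpolation=cv2.INTER_CUBIC))
E
```

```text
clock: 12.8
position: [528.1, -352.1, 50.9]
eef_rot: [-2.316, -2.094, 0.035]
contact_force: [-5.1, 1.2, 4.0]
gripper_width: 11.0
grip_force: 68.2
tcp [-161.3 -342.5] [[0.1, 0.995, -0.03], [0.995, -0.1, -0.001], [-0.004, -0.03, -1.0]]
17
tab (np.float64(303.4117647058824), np.float64(368.70588235294116)) [array([-214.8, -392.8]), array([-214.7, -395.4]), array([-214.4, -399.8])]
2
tab (np.float64(456.0), np.float64(225.5)) [array([-213.5, -407.5]), array([-214.3, -406. ]), array([-215.7, -403.6])]
pointer [([326.7, 367.6], array([-163.2, -396.6]))]
mark []
pointer []
mark [([385.0, 208.7], array([-181.6, -183.3]))]
```

View pics/s2.png

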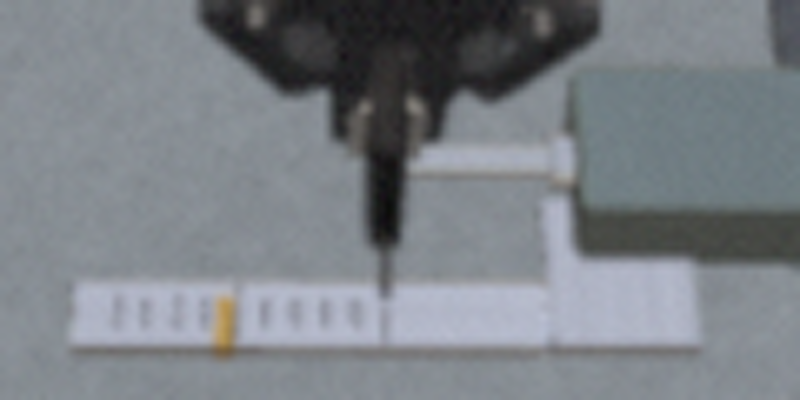

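```bash
python3 -m creep '[{"claw":0,"dx":0,"dy":-0.02,"dz":0,"spin":0},{"claw":0,"dx":0,"dy":-0.045,"dz":0,"spin":0},{"claw":0,"dx":0,"dy":-0.07,"dz":0,"spin":0},{"claw":0,"dx":0,"dy":-0.095,"dz":0,"spin":0},{"claw":0,"dx":0,"dy":-0.12,"dz":0,"spin":0},{"claw":0,"dx":0,"dy":-0.145,"dz":0,"spin":0},{"claw":0,"dx":0,"dy":-0.17,"dz":0,"spin":0},{"claw":0,"dx":0,"dy":-0.19,"dz":0,"spin":0},{"claw":0,"dx":0,"dy":-0.205,"dz":0,"spin":0},{"claw":0,"dx":0,"dy":-0.205,"dz":0,"spin":0},{"claw":0,"dx":0,"dy":-0.205,"dz":0,"spin":0}]'
python3 - <<'E'
from h import *
g=np.load('rack.npy')
o=r.get_obs();s=imaging.capture('side');cs=cam(s)
inv=lambda P:(np.array([[np.cos(g[2]),np.sin(g[2])],[-np.sin(g[2]),np.cos(g[2])]])@(P[:2]-g[:2])).round(1)
print('tcp',inv(o['position']))
print([(np.round(d['location'],1).tolist(),inv(onz(d['location'],cs,20))) for d in mark_of(s,'pointer')])
cv2.imwrite('pics/s3.png',cv2.resize(s['img'][320:380,250:370],(800,400),interpolation=cv2.INTER_CUBIC))
E
```

```text
clock: 14.2
position: [480.0, -347.7, 51.0]
eef_rot: [-2.319, -2.099, 0.034]
contact_force: [7.3, -5.2, -7.0]
gripper_width: 11.4
grip_force: 68.5
tcp [-209.7 -342.8]
[([304.0, 366.0], array([-213.3, -393.8]))]
```

View pics/s3.png

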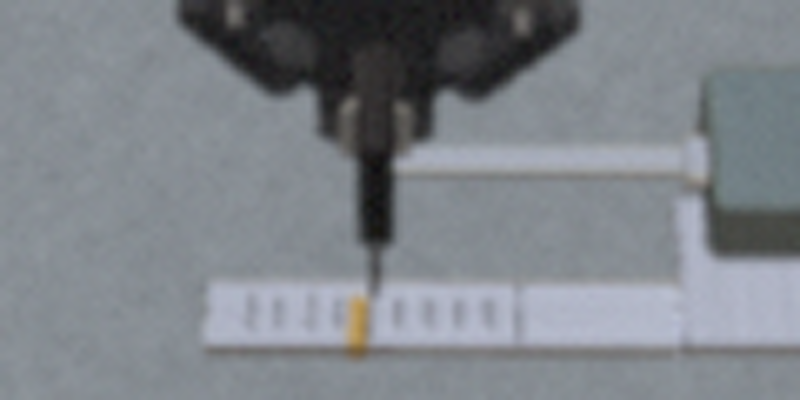

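```bash
python3 -m creep '[{"claw":0,"dx":0,"dy":-0.01,"dz":0,"spin":0},{"claw":0,"dx":0,"dy":-0.018,"dz":0,"spin":0},{"claw":0,"dx":0,"dy":-0.018,"dz":0,"spin":0}]'
python3 - <<'E'
from h import *
g=np.load('rack.npy')
o=r.get_obs();s=imaging.capture('side');cs=cam(s)
inv=lambda P:(np.array([[np.cos(g[2]),np.sin(g[2])],[-np.sin(g[2]),np.cos(g[2])]])@(P[:2]-g[:2])).round(1)
print('tcp',inv(o['position']))
print([(np.round(d['location'],1).tolist(),inv(onz(d['location'],cs,20))) for d in mark_of(s,'pointer')])
cv2.imwrite('pics/s4.png',cv2.resize(s['img'][330:380,260:350],(720,400),interpolation=cv2.INTER_CUBIC))
E
```

```text
clock: 14.6
position: [475.5, -347.3, 51.0]
eef_rot: [-2.319, -2.099, 0.034]
contact_force: [7.5, -5.7, -8.1]
gripper_width: 11.0
grip_force: 68.4
tcp [-214.2 -342.9]
[([302.9, 366.4], array([-215.7, -394.7]))]
```

View pics/s4.png

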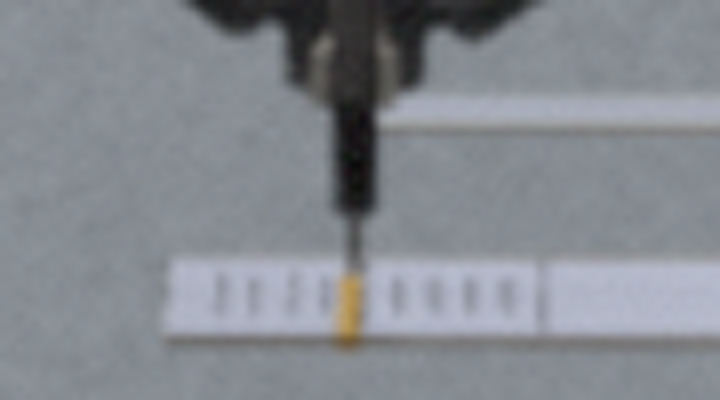

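```bash
python3 -m creep '[{"claw":0,"dx":0,"dy":-0.002,"dz":0,"spin":0},{"claw":0,"dx":0,"dy":-0.002,"dz":0,"spin":0},{"claw":0,"dx":0,"dy":-0.002,"dz":0,"spin":0},{"claw":0,"dx":0,"dy":-0.002,"dz":0,"spin":0},{"claw":0,"dx":0,"dy":-0.002,"dz":0,"spin":0},{"claw":0,"dx":0,"dy":-0.002,"dz":0,"spin":0},{"claw":0,"dx":0,"dy":-0.002,"dz":0,"spin":0},{"claw":0,"dx":0,"dy":-0.002,"dz":0,"spin":0},{"claw":0,"dx":0,"dy":-0.002,"dz":0,"spin":0},{"claw":0,"dx":0,"dy":-0.002,"dz":0,"spin":0},{"claw":0,"dx":0,"dy":-0.002,"dz":0,"spin":0},{"claw":0,"dx":0,"dy":-0.002,"dz":0,"spin":0},{"claw":0,"dx":0,"dy":-0.002,"dz":0,"spin":0},{"claw":0,"dx":0,"dy":-0.002,"dz":0,"spin":0},{"claw":0,"dx":0,"dy":-0.002,"dz":0,"spin":0},{"claw":0,"dx":0,"dy":-0.002,"dz":0,"spin":0},{"claw":0,"dx":0,"dy":-0.002,"dz":0,"spin":0},{"claw":0,"dx":0,"dy":-0.002,"dz":0,"spin":0}]' && python3 -m creep '[{"claw":0,"dx":0,"dy":0.015,"dz":0,"spin":0},{"claw":0,"dx":0,"dy":0.03,"dz":0,"spin":0},{"claw":0,"dx":0,"dy":0.05,"dz":0,"spin":0},{"claw":0,"dx":0,"dy":0.07,"dz":0,"spin":0},{"claw":0,"dx":0,"dy":0.09,"dz":0,"spin":0},{"claw":0,"dx":0,"dy":0.11,"dz":0,"spin":0},{"claw":0,"dx":0,"dy":0.13,"dz":0,"spin":0},{"claw":0,"dx":0,"dy":0.15,"dz":0,"spin":0},{"claw":0,"dx":0,"dy":0.17,"dz":0,"spin":0},{"claw":0,"dx":0,"dy":0.185,"dz":0,"spin":0},{"claw":0,"dx":0,"dy":0.2,"dz":0,"spin":0},{"claw":0,"dx":0,"dy":0.21,"dz":0,"spin":0},{"claw":0,"dx":0,"dy":0.22,"dz":0,"spin":0},{"claw":0,"dx":0,"dy":0.228,"dz":0,"spin":0},{"claw":0,"dx":0,"dy":0.228,"dz":0,"spin":0}]'
python3 - <<'E'
from h import *
g=np.load('rack.npy')
o=r.get_obs()
inv=lambda P:(np.array([[np.cos(g[2]),np.sin(g[2])],[-np.sin(g[2]),np.cos(g[2])]])@(P[:2]-g[:2])).round(1)
s=imaging.capture('side')
print('tcp',inv(o['position']),[d['location'] for d in mark_of(s,'pointer')])
E
```

```text
clock: 16.5
position: [475.3, -347.3, 51.0]
eef_rot: [-2.319, -2.099, 0.034]
contact_force: [7.6, -4.7, -7.8]
gripper_width: 11.2
grip_force: 68.4
clock: 18.0
position: [528.0, -352.1, 50.8]
eef_rot: [-2.314, -2.091, 0.037]
contact_force: [-2.7, 1.8, 14.2]
gripper_width: 11.3
grip_force: 76.4
tcp [-161.4 -342.5] [[327.0, 368.0]]
```

```bash
python3 -m creep '[{"claw":0.2,"dx":0,"dy":0,"dz":0,"spin":0},{"claw":0.35,"dx":0,"dy":0,"dz":0,"spin":0},{"claw":0.5,"dx":0,"dy":0,"dz":0,"spin":0},{"claw":0.5,"dx":0,"dy":0,"dz":0,"spin":0},{"claw":0.5,"dx":0,"dy":0,"dz":-0.15,"spin":0},{"claw":0.5,"dx":0,"dy":0,"dz":-0.35,"spin":0},{"claw":0.5,"dx":0,"dy":0,"dz":-0.55,"spin":0},{"claw":0.5,"dx":0.1,"dy":-0.05,"dz":-0.75,"spin":0},{"claw":0.5,"dx":0.3,"dy":-0.05,"dz":-0.95,"spin":0},{"claw":0.5,"dx":0.5,"dy":-0.05,"dz":-0.95,"spin":0},{"claw":0.5,"dx":0.7,"dy":-0.05,"dz":-0.95,"spin":0},{"claw":0.5,"dx":0.8,"dy":-0.05,"dz":-0.95,"spin":0},{"claw":0.5,"dx":0.8,"dy":-0.05,"dz":-0.95,"spin":0}]'
cat >> h.py <<'E'
BOX=np.array([[x,y,50] for x in(-22,22) for y in(-30,30)],float);PEAK=np.array([[0,0,95.]])
def fitcase(w,cw,yaw0=None):
    out=[]
    for d in silhouettes(w,'case0'):
        m=d['pixels'].astype(np.uint8)
        if d['confidence']<.4 or m.sum()<300: continue
        cs_,_=cv2.findContours(m,cv2.RETR_EXTERNAL,cv2.CHAIN_APPROX_NONE);c=max(cs_,key=cv2.contourArea)
        full=m.astype(bool); P0=onz(c.reshape(-1,2).mean(0),cw,40)
        xs=np.array([[a,b,z] for a in(-22,22) for b in(-30,30) for z in(0,50)]+[[a,b,z] for a in(-8,8) for b,z in((-23,50),(-23,85),(0,95),(23,85),(23,50))],float)
        def render(g):
            q=proj(rackpt(g,xs),cw);M=np.zeros(m.shape,np.uint8)
            cv2.fillConvexPoly(M,cv2.convexHull((q[:8]*16).round().astype(np.int32)),1,shift=4)
            cv2.fillConvexPoly(M,cv2.convexHull((q[8:]*16).round().astype(np.int32)),1,shift=4);return M>0
        def cost(g):
            M=render(g);return 1-(M&full).sum()/(M|full).sum()
        from scipy.optimize import minimize
        best=min((minimize(cost,[P0[0],P0[1],a],method='Nelder-Mead',options=dict(initial_simplex=np.array([P0[0],P0[1],a])+np.array([[0,0,0],[15,0,0],[0,15,0],[0,0,.3]]))) for a in np.arange(-1.5,1.5,.5)),key=lambda q:q.fun)
        x=best.x;x[2]=(x[2]+np.pi/2)%np.pi-np.pi/2
        out.append((x,best.fun,d['confidence']));print('case',x.round(3),'1-iou',round(best.fun,3),'conf',round(d['confidence'],2),np.round(d['bbox']))
    return out
E
python3 - <<'E'
from h import *
o=r.get_obs();w=imaging.capture('wrist');cv2.imwrite('pics/w3.png',w['img']);cw=cam(w,o)
fitcase(w,cw)
s=imaging.capture('side');fitcase(s,cam(s));print([d['location'] for d in mark_of(s,'pointer')])
g=np.load('rack.npy')
print('hooks',[(np.round(d['location']),round(d['confidence'],2)) for d in mark_of(w,'hook0')],proj(rackpt(g,HK),cw).round())
E
```

```text
clock: 19.4
position: [544.8, -142.6, 285.1]
eef_rot: [-2.297, -2.103, 0.034]
contact_force: [0.8, 1.0, -0.8]
gripper_width: 42.8
grip_force: 0.0
case [ 5.16905e+02 -1.87326e+02 -3.65000e-01] 1-iou 0.067 conf 0.95 [306. 201.  38.  61.]
case [ 5.1645e+02 -7.7038e+01  4.4200e-01] 1-iou 0.062 conf 0.64 [294. 118.  54.  60.]
case [4.99371e+02 1.83700e+01 7.90000e-02] 1-iou 0.057 conf 0.57 [270.  36.  49.  69.]
case [ 5.1360e+02 -7.3835e+01  2.9400e-01] 1-iou 0.104 conf 0.95 [313. 246.  26.  35.]
case [ 4.97454e+02  1.83300e+01 -5.20000e-02] 1-iou 0.273 conf 0.86 [301. 223.  16.  31.]
case [ 5.17086e+02 -1.84022e+02 -3.63000e-01] 1-iou 0.087 conf 0.74 [318. 282.  27.  34.]
[[326.8, 365.8]]
hooks [(array([477.,  22.]), 0.77), (array([459., 149.]), 0.56)] [[ 443.  254.]
 [ 459.  152.]
 [ 479.   24.]
 [ 504. -142.]
 [ 539. -365.]]
```

View pics/w3.png

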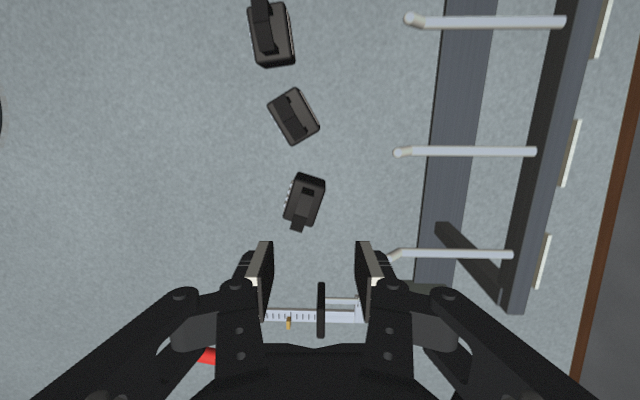

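Run:
```python
from h import *
go([517,-186,150],-0.364+np.pi/2)
```

```text
go [-0.1398 -0.0715  0.5442] spin -0.2086 alt 0.2914 yawnow -0.104 q7 0.21
```

```bash
python3 -m creep '[{"claw":0.85,"dx":-0.14,"dy":-0.071,"dz":0.15,"spin":-0.2086},{"claw":0.85,"dx":-0.14,"dy":-0.071,"dz":0.3,"spin":-0.2086},{"claw":0.85,"dx":-0.14,"dy":-0.071,"dz":0.4,"spin":-0.2086},{"claw":0.85,"dx":-0.14,"dy":-0.071,"dz":0.544,"spin":-0.2086},{"claw":0.85,"dx":-0.14,"dy":-0.071,"dz":0.544,"spin":-0.2086},{"claw":0.85,"dx":-0.14,"dy":-0.071,"dz":0.544,"spin":-0.2086},{"claw":0.85,"dx":-0.14,"dy":-0.071,"dz":0.544,"spin":-0.2086},{"claw":0.85,"dx":-0.14,"dy":-0.071,"dz":0.544,"spin":-0.2086},{"claw":0.85,"dx":-0.14,"dy":-0.071,"dz":0.544,"spin":-0.2086},{"claw":0.85,"dx":-0.14,"dy":-0.071,"dz":0.544,"spin":-0.2086},{"claw":0.85,"dx":-0.14,"dy":-0.071,"dz":0.544,"spin":-0.2086}]'
python3 - <<'E'
from h import *
o=r.get_obs();w=imaging.capture('wrist');cv2.imwrite('pics/w4.png',w['img']);c=fitcase(w,cam(w,o))
s=imaging.capture('side');c2=fitcase(s,cam(s))
go([517,-186,62],-0.364+np.pi/2)
E
```

```text
clock: 20.8
position: [517.6, -185.2, 150.1]
eef_rot: [-0.564, -3.056, 0.008]
contact_force: [0.7, 0.6, 0.3]
gripper_width: 72.7
grip_force: 0.0
case [ 5.18178e+02 -1.86636e+02 -3.95000e-01] 1-iou 0.053 conf 0.94 [317. 203.  70.  66.]
case [ 4.98011e+02  1.84240e+01 -3.00000e-03] 1-iou 0.067 conf 0.85 [560.  93. 158.  83.]
case [ 5.16179e+02 -7.57030e+01  4.31000e-01] 1-iou 0.058 conf 0.66 [444. 157. 116.  86.]
case [ 5.16622e+02 -1.86476e+02 -3.70000e-01] 1-iou 0.116 conf 0.92 [317. 281.  25.  34.]
go [-0.0105 -0.0037  0.3527] spin 0.0004 alt -0.4996 yawnow 1.209 q7 1.52
```

```bash
python3 -m creep '[{"claw":0.85,"dx":-0.013,"dy":-0.005,"dz":0.15,"spin":0.002},{"claw":0.85,"dx":-0.013,"dy":-0.005,"dz":0.28,"spin":0.002},{"claw":0.85,"dx":-0.013,"dy":-0.005,"dz":0.352,"spin":0.002},{"claw":0.85,"dx":-0.013,"dy":-0.005,"dz":0.352,"spin":0.002},{"claw":0.6,"dx":-0.013,"dy":-0.005,"dz":0.352,"spin":0.002},{"claw":0.3,"dx":-0.013,"dy":-0.005,"dz":0.352,"spin":0.002},{"claw":0.3,"dx":-0.013,"dy":-0.005,"dz":0.352,"spin":0.002},{"claw":0.3,"dx":-0.013,"dy":-0.005,"dz":0.352,"spin":0.002},{"claw":0.3,"dx":-0.013,"dy":-0.005,"dz":0.352,"spin":0.002}]' 50
python3 -m creep '[{"claw":0.3,"dx":0,"dy":0,"dz":-0.05,"spin":0},{"claw":0.3,"dx":0,"dy":0,"dz":-0.15,"spin":0},{"claw":0.3,"dx":0,"dy":0,"dz":-0.25,"spin":-0.02},{"claw":0.3,"dx":0,"dy":0,"dz":-0.35,"spin":-0.045},{"claw":0.3,"dx":0,"dy":0,"dz":-0.44,"spin":-0.045},{"claw":0.3,"dx":0,"dy":0,"dz":-0.472,"spin":-0.045},{"claw":0.3,"dx":0,"dy":0,"dz":-0.472,"spin":-0.045}]'
python3 - <<'E'
from h import *
g=np.load('rack.npy')
for q in ([-160,-180,180],[-65,-180,180]): go(rackpt(g,[q])[0],g[2]+np.pi/2)
E
```

```text
clock: 21.9
position: [518.8, -186.4, 63.8]
eef_rot: [-0.577, -3.057, 0.008]
contact_force: [-0.6, 0.8, 5.5]
gripper_width: 46.2
grip_force: 50.9
clock: 22.6
position: [522.0, -186.8, 181.5]
eef_rot: [-0.142, -3.107, 0.002]
contact_force: [0.0, 0.3, -1.3]
gripper_width: 46.0
grip_force: 51.5
go [-0.0946 -0.0066  0.0031] spin 0.0012 alt -0.4988 yawnow 1.48 q7 1.76
go [-0.4744 -0.0094 -0.0086] spin 0.0012 alt -0.4988 yawnow 1.48 q7 1.76
```

```bash
python3 -m creep '[{"claw":0.3,"dx":-0.095,"dy":-0.007,"dz":0.003,"spin":0.0012},{"claw":0.3,"dx":-0.095,"dy":-0.007,"dz":0.003,"spin":0.0012},{"claw":0.3,"dx":-0.13,"dy":-0.007,"dz":0,"spin":0.0012},{"claw":0.3,"dx":-0.17,"dy":-0.007,"dz":0,"spin":0.0012},{"claw":0.3,"dx":-0.21,"dy":-0.008,"dz":0,"spin":0.0012},{"claw":0.3,"dx":-0.25,"dy":-0.008,"dz":-0.003,"spin":0.0012},{"claw":0.3,"dx":-0.29,"dy":-0.009,"dz":-0.003,"spin":0.0012},{"claw":0.3,"dx":-0.29,"dy":-0.009,"dz":-0.003,"spin":0.0012}]'
python3 - <<'E'
from h import *
g=np.load('rack.npy')
for q in ([-65,-180,180],[-65,-180,160]): go(rackpt(g,[q])[0],g[2]+np.pi/2)
s=imaging.capture('side');cv2.imwrite('pics/s5.png',cv2.resize(s['img'][180:330,290:440],(600,600),interpolation=cv2.INTER_CUBIC))
E
```

```text
clock: 23.4
position: [595.1, -195.1, 178.3]
eef_rot: [-0.151, -3.105, 0.001]
contact_force: [0.0, 0.5, -1.3]
gripper_width: 45.8
grip_force: 51.3
go [-0.1803 -0.0016 -0.0125] spin 0.0002 alt -0.4998 yawnow 1.474 q7 1.75
go [-0.1829 -0.0014  0.0674] spin 0.0002 alt -0.4998 yawnow 1.474 q7 1.75
```

View pics/s5.png

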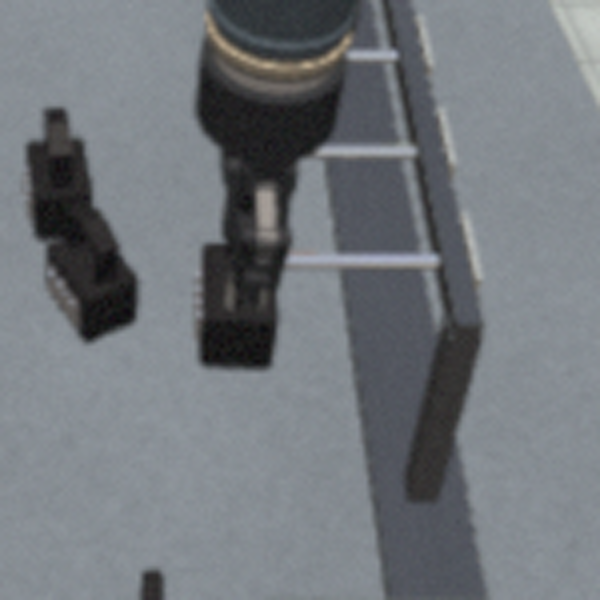

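```bash
python3 -m creep '[{"claw":0.3,"dx":-0.03,"dy":-0.001,"dz":-0.006,"spin":0},{"claw":0.3,"dx":-0.06,"dy":-0.001,"dz":-0.012,"spin":0},{"claw":0.3,"dx":-0.09,"dy":-0.001,"dz":-0.012,"spin":0},{"claw":0.3,"dx":-0.12,"dy":-0.001,"dz":-0.012,"spin":0},{"claw":0.3,"dx":-0.15,"dy":-0.001,"dz":-0.012,"spin":0},{"claw":0.3,"dx":-0.18,"dy":-0.001,"dz":-0.012,"spin":0},{"claw":0.3,"dx":-0.18,"dy":-0.001,"dz":-0.012,"spin":0}]'; python3 -m creep '[{"claw":0.3,"dx":0,"dy":0,"dz":0.02,"spin":0},{"claw":0.3,"dx":0,"dy":0,"dz":0.04,"spin":0},{"claw":0.3,"dx":0,"dy":0,"dz":0.06,"spin":0},{"claw":0.3,"dx":0,"dy":0,"dz":0.07,"spin":0},{"claw":0.3,"dx":0,"dy":0,"dz":0.08,"spin":0},{"claw":0.3,"dx":0,"dy":0,"dz":0.08,"spin":0}]'
```

```text
clock: 24.15
position: [639.4, -199.7, 179.7]
eef_rot: [-0.151, -3.105, 0.001]
contact_force: [0.0, -0.4, -1.9]
gripper_width: 46.1
grip_force: 51.3
clock: 24.75
position: [637.2, -199.8, 161.3]
eef_rot: [-0.152, -3.103, 0.001]
contact_force: [-3.1, 1.2, 4.7]
gripper_width: 45.7
grip_force: 51.6
```

```bash
python3 -m creep '[{"claw":0.6,"dx":0,"dy":0,"dz":0,"spin":0},{"claw":0.65,"dx":0,"dy":0,"dz":0,"spin":0},{"claw":0.75,"dx":0,"dy":0,"dz":0,"spin":0},{"claw":0.75,"dx":0,"dy":0,"dz":0,"spin":0},{"claw":0.75,"dx":0,"dy":0,"dz":0,"spin":0},{"claw":0.75,"dx":0,"dy":0,"dz":-0.1,"spin":0},{"claw":0.75,"dx":0,"dy":0,"dz":-0.25,"spin":0},{"claw":0.75,"dx":0,"dy":0,"dz":-0.4,"spin":0},{"claw":0.75,"dx":0,"dy":0,"dz":-0.4,"spin":0}]'; python3 -m creep '[{"claw":0.85,"dx":0.5,"dy":0.2,"dz":0,"spin":0},{"claw":0.85,"dx":0.5,"dy":0.45,"dz":0,"spin":0},{"claw":0.85,"dx":0.5,"dy":0.45,"dz":0,"spin":0},{"claw":0.85,"dx":0.5,"dy":0.45,"dz":0,"spin":0},{"claw":0.85,"dx":0.5,"dy":0.45,"dz":0,"spin":0}]'
python3 - <<'E'
from h import *
o=r.get_obs();w=imaging.capture('wrist');cv2.imwrite('pics/w5.png',w['img']);fitcase(w,cam(w,o))
s=imaging.capture('side');cv2.imwrite('pics/s6.png',cv2.resize(s['img'][130:330,260:440],(540,600),interpolation=cv2.INTER_CUBIC));fitcase(s,cam(s))
go([516,-76,150],0.43+np.pi/2)
E
```

```text
clock: 25.65
position: [644.1, -200.9, 266.4]
eef_rot: [-0.153, -3.116, 0.005]
contact_force: [-0.4, -0.4, 0.2]
gripper_width: 64.2
grip_force: 0.0
clock: 26.15
position: [526.0, -72.1, 263.9]
eef_rot: [-0.143, -3.104, -0.001]
contact_force: [0.1, -0.4, 0.2]
gripper_width: 72.6
grip_force: 0.0
case [4.97496e+02 1.81830e+01 5.00000e-02] 1-iou 0.076 conf 0.9 [387. 149.  64.  42.]
case [ 714.408 -184.654    1.144] 1-iou 0.882 conf 0.88 [210. 316.  67.  86.]
case [ 5.13824e+02 -7.47280e+01  3.07000e-01] 1-iou 0.09 conf 0.92 [312. 250.  23.  34.]
case [ 6.60003e+02 -1.21757e+02 -7.50000e-02] 1-iou 0.077 conf 0.89 [367. 256.  25.  32.]
case [4.96712e+02 2.06050e+01 7.70000e-02] 1-iou 0.191 conf 0.66 [302. 222.  17.  35.]
go [0.034  0.0013 0.456 ] spin -0.0843 alt 0.4157 yawnow 1.471 q7 1.54
```

View pics/s6.png

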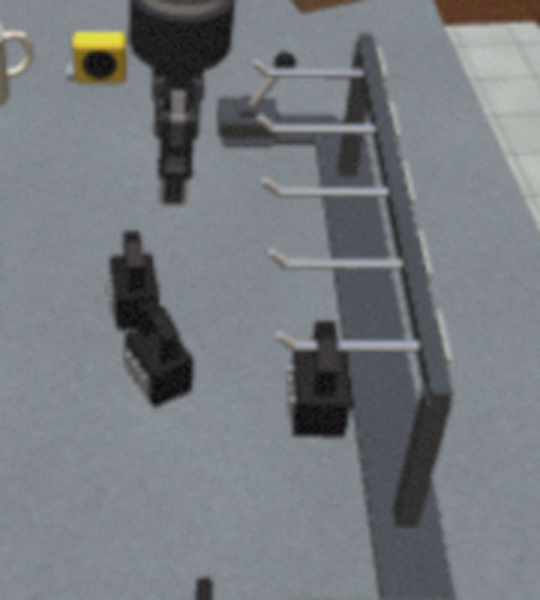

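```bash
python3 -m creep '[{"claw":0.85,"dx":0.034,"dy":0.001,"dz":0.15,"spin":-0.084},{"claw":0.85,"dx":0.034,"dy":0.001,"dz":0.3,"spin":-0.084},{"claw":0.85,"dx":0.034,"dy":0.001,"dz":0.45,"spin":-0.084},{"claw":0.85,"dx":0.034,"dy":0.001,"dz":0.45,"spin":-0.084},{"claw":0.85,"dx":0.034,"dy":0.001,"dz":0.45,"spin":-0.084},{"claw":0.85,"dx":0.034,"dy":0.001,"dz":0.45,"spin":-0.084}]'
python3 - <<'E'
from h import *
o=r.get_obs();w=imaging.capture('wrist');cv2.imwrite('pics/w6.png',w['img']);c=fitcase(w,cam(w,o))
x=min(c,key=lambda q:np.hypot(q[0][0]-516,q[0][1]+76))[0]
go([x[0],x[1],62],x[2]+np.pi/2)
E
```

```text
clock: 26.95
position: [516.4, -75.7, 151.8]
eef_rot: [0.658, -3.039, -0.012]
contact_force: [0.1, -0.1, -0.1]
gripper_width: 72.6
grip_force: 0.0
case [ 5.15949e+02 -7.60800e+01  4.26000e-01] 1-iou 0.066 conf 0.81 [312. 203.  72.  67.]
case [ 7.24662e+02 -2.57120e+02 -3.24000e-01] 1-iou 0.116 conf 0.67 [ 65. 324. 128. 118.]
case [4.97879e+02 1.86240e+01 1.00000e-03] 1-iou 0.075 conf 0.65 [417. 227.  99.  82.]
go [-0.007  -0.0074  0.3616] spin 0.0003 alt -0.4997 yawnow 1.998 q7 2.03
```

```bash
python3 -m creep '[{"claw":0.85,"dx":-0.007,"dy":-0.007,"dz":0.15,"spin":0},{"claw":0.85,"dx":-0.007,"dy":-0.007,"dz":0.28,"spin":0},{"claw":0.85,"dx":-0.007,"dy":-0.007,"dz":0.356,"spin":0},{"claw":0.85,"dx":-0.007,"dy":-0.007,"dz":0.356,"spin":0},{"claw":0.6,"dx":-0.007,"dy":-0.007,"dz":0.356,"spin":0},{"claw":0.3,"dx":-0.007,"dy":-0.007,"dz":0.356,"spin":0},{"claw":0.3,"dx":-0.007,"dy":-0.007,"dz":0.356,"spin":0},{"claw":0.3,"dx":-0.007,"dy":-0.007,"dz":0.356,"spin":0},{"claw":0.3,"dx":-0.007,"dy":-0.007,"dz":0.356,"spin":0}]' 50
python3 -m creep '[{"claw":0.3,"dx":0,"dy":0,"dz":-0.05,"spin":0},{"claw":0.3,"dx":0,"dy":0,"dz":-0.15,"spin":0},{"claw":0.3,"dx":0,"dy":0,"dz":-0.25,"spin":0},{"claw":0.3,"dx":0,"dy":0,"dz":-0.35,"spin":0.02},{"claw":0.3,"dx":0,"dy":0,"dz":-0.44,"spin":0.04},{"claw":0.3,"dx":0,"dy":0,"dz":-0.468,"spin":0.06},{"claw":0.3,"dx":0,"dy":0,"dz":-0.468,"spin":0.0836},{"claw":0.3,"dx":0,"dy":0,"dz":-0.468,"spin":0.0836},{"claw":0.3,"dx":0,"dy":0,"dz":-0.468,"spin":0.0836}]'
python3 - <<'E'
from h import *
g=np.load('rack.npy')
for q in ([-160,0,180],[-110,0,180],[-65,0,180]): go(rackpt(g,[q])[0],g[2]+np.pi/2)
E
```

```text
clock: 27.95
position: [516.3, -75.4, 64.6]
eef_rot: [0.664, -3.041, -0.011]
contact_force: [-1.6, 0.8, 6.5]
gripper_width: 46.3
grip_force: 50.6
clock: 28.85
position: [518.5, -75.3, 180.0]
eef_rot: [-0.143, -3.105, 0.001]
contact_force: [-0.8, 0.3, -1.4]
gripper_width: 45.7
grip_force: 51.3
go [-0.1539  0.2709 -0.0058] spin 0.001 alt -0.499 yawnow 1.479 q7 1.56
go [-0.3537  0.2696 -0.0125] spin 0.001 alt -0.499 yawnow 1.479 q7 1.56
go [-0.5336  0.2685 -0.0185] spin 0.001 alt -0.499 yawnow 1.479 q7 1.56
```

```bash
python3 -m creep '[{"claw":0.3,"dx":-0.05,"dy":0.13,"dz":-0.003,"spin":0.001},{"claw":0.3,"dx":-0.12,"dy":0.27,"dz":-0.006,"spin":0.001},{"claw":0.3,"dx":-0.154,"dy":0.27,"dz":-0.006,"spin":0.001},{"claw":0.3,"dx":-0.154,"dy":0.27,"dz":-0.006,"spin":0.001},{"claw":0.3,"dx":-0.2,"dy":0.27,"dz":-0.008,"spin":0.001},{"claw":0.3,"dx":-0.25,"dy":0.27,"dz":-0.01,"spin":0.001},{"claw":0.3,"dx":-0.3,"dy":0.27,"dz":-0.012,"spin":0.001},{"claw":0.3,"dx":-0.34,"dy":0.27,"dz":-0.013,"spin":0.001},{"claw":0.3,"dx":-0.38,"dy":0.269,"dz":-0.014,"spin":0.001},{"claw":0.3,"dx":-0.42,"dy":0.269,"dz":-0.015,"spin":0.001},{"claw":0.3,"dx":-0.42,"dy":0.269,"dz":-0.015,"spin":0.001}]'
python3 -m creep '[{"claw":0.3,"dx":-0.04,"dy":0,"dz":-0.001,"spin":0},{"claw":0.3,"dx":-0.08,"dy":0,"dz":-0.002,"spin":0},{"claw":0.3,"dx":-0.113,"dy":0,"dz":-0.003,"spin":0},{"claw":0.3,"dx":-0.113,"dy":0,"dz":-0.003,"spin":0},{"claw":0.3,"dx":-0.113,"dy":0,"dz":0.02,"spin":0},{"claw":0.3,"dx":-0.113,"dy":0,"dz":0.04,"spin":0},{"claw":0.3,"dx":-0.113,"dy":0,"dz":0.055,"spin":0},{"claw":0.3,"dx":-0.113,"dy":0,"dz":0.068,"spin":0},{"claw":0.3,"dx":-0.113,"dy":0,"dz":0.078,"spin":0},{"claw":0.3,"dx":-0.113,"dy":0,"dz":0.078,"spin":0}]'
```

```text
clock: 29.95
position: [631.1, -18.7, 179.5]
eef_rot: [-0.158, -3.105, 0.001]
contact_force: [-0.1, -0.2, -1.2]
gripper_width: 45.9
grip_force: 51.5
clock: 30.95
position: [657.0, -21.3, 162.1]
eef_rot: [-0.158, -3.104, 0.001]
contact_force: [-6.7, -0.1, 12.3]
gripper_width: 46.0
grip_force: 52.2
```

```bash
python3 -m creep '[{"claw":0.6,"dx":0,"dy":0,"dz":0,"spin":0},{"claw":0.65,"dx":0,"dy":0,"dz":0,"spin":0},{"claw":0.75,"dx":0,"dy":0,"dz":0,"spin":0},{"claw":0.75,"dx":0,"dy":0,"dz":0,"spin":0},{"claw":0.75,"dx":0,"dy":0,"dz":0,"spin":0},{"claw":0.75,"dx":0,"dy":0,"dz":-0.1,"spin":0},{"claw":0.75,"dx":0,"dy":0,"dz":-0.25,"spin":0},{"claw":0.75,"dx":0,"dy":0,"dz":-0.4,"spin":0},{"claw":0.75,"dx":0,"dy":0,"dz":-0.4,"spin":0}]'; python3 -m creep '[{"claw":0.85,"dx":0.648,"dy":0.097,"dz":0,"spin":-0.019},{"claw":0.85,"dx":0.648,"dy":0.097,"dz":0,"spin":-0.019},{"claw":0.85,"dx":0.648,"dy":0.097,"dz":0,"spin":-0.019},{"claw":0.85,"dx":0.648,"dy":0.097,"dz":0.1,"spin":-0.019},{"claw":0.85,"dx":0.648,"dy":0.097,"dz":0.25,"spin":-0.019},{"claw":0.85,"dx":0.648,"dy":0.097,"dz":0.4,"spin":-0.019},{"claw":0.85,"dx":0.648,"dy":0.097,"dz":0.4,"spin":-0.019},{"claw":0.85,"dx":0.648,"dy":0.097,"dz":0.4,"spin":-0.019}]'
python3 - <<'E'
from h import *
o=r.get_obs();w=imaging.capture('wrist');c=fitcase(w,cam(w,o))
x=min(c,key=lambda q:np.hypot(q[0][0]-498,q[0][1]-18))[0]
go([x[0],x[1],63],x[2]+np.pi/2)
s=imaging.capture('side');fitcase(s,cam(s))
E
```

```text
clock: 31.85
position: [663.8, -21.6, 265.5]
eef_rot: [-0.159, -3.115, -0.0]
contact_force: [0.9, -0.2, 0.5]
gripper_width: 63.7
grip_force: 0.0
clock: 32.65
position: [498.7, 19.1, 164.7]
eef_rot: [0.027, -3.107, -0.002]
contact_force: [-0.1, -0.2, 0.3]
gripper_width: 72.6
grip_force: 0.0
case [4.9928e+02 1.6873e+01 4.3000e-02] 1-iou 0.07 conf 0.86 [312. 198.  67.  60.]
case [ 727.137 -335.117    0.732] 1-iou 0.156 conf 0.85 [ 33. 372.  58.  53.]
go [-0.009  -0.0104  0.413 ] spin -0.0041 alt 0.4959 yawnow 1.588 q7 1.46
case [ 6.81782e+02  8.39910e+01 -1.11000e-01] 1-iou 0.195 conf 0.87 [362. 205.  17.  35.]
case [ 6.59171e+02 -1.21587e+02 -9.10000e-02] 1-iou 0.08 conf 0.64 [369. 257.  24.  36.]
```

```bash
python3 -m creep '[{"claw":0.85,"dx":-0.009,"dy":-0.008,"dz":0.15,"spin":-0.003},{"claw":0.85,"dx":-0.009,"dy":-0.008,"dz":0.3,"spin":-0.003},{"claw":0.85,"dx":-0.009,"dy":-0.008,"dz":0.408,"spin":-0.003},{"claw":0.85,"dx":-0.009,"dy":-0.008,"dz":0.408,"spin":-0.003},{"claw":0.6,"dx":-0.009,"dy":-0.008,"dz":0.408,"spin":-0.003},{"claw":0.3,"dx":-0.009,"dy":-0.008,"dz":0.408,"spin":-0.003},{"claw":0.3,"dx":-0.009,"dy":-0.008,"dz":0.408,"spin":-0.003},{"claw":0.3,"dx":-0.009,"dy":-0.008,"dz":0.408,"spin":-0.003},{"claw":0.3,"dx":-0.009,"dy":-0.008,"dz":0.408,"spin":-0.003}]' 50
python3 -m creep '[{"claw":0.3,"dx":0,"dy":0,"dz":-0.05,"spin":0},{"claw":0.3,"dx":0,"dy":0,"dz":-0.15,"spin":0},{"claw":0.3,"dx":0,"dy":0,"dz":-0.25,"spin":0.01},{"claw":0.3,"dx":0,"dy":0,"dz":-0.35,"spin":0.022},{"claw":0.3,"dx":0,"dy":0,"dz":-0.44,"spin":0.022},{"claw":0.3,"dx":0,"dy":0,"dz":-0.468,"spin":0.022},{"claw":0.3,"dx":0,"dy":0,"dz":-0.468,"spin":0.022},{"claw":0.3,"dx":0,"dy":0,"dz":-0.468,"spin":0.022}]'
python3 - <<'E'
from h import *
g=np.load('rack.npy')
for q in ([-160,180,180],[-110,180,180],[-65,180,180]): go(rackpt(g,[q])[0],g[2]+np.pi/2)
E
```

```text
clock: 33.75
position: [499.3, 17.7, 64.8]
eef_rot: [0.057, -3.112, -0.003]
contact_force: [-1.2, 0.7, 6.9]
gripper_width: 45.7
grip_force: 50.2
clock: 34.55
position: [500.6, 17.1, 178.9]
eef_rot: [-0.158, -3.103, 0.001]
contact_force: [0.1, -0.4, -2.1]
gripper_width: 45.8
grip_force: 51.4
go [-0.2575  0.6318 -0.015 ] spin -0.0005 alt 0.4995 yawnow 1.469 q7 1.36
go [-0.4574  0.6324 -0.022 ] spin -0.0005 alt 0.4995 yawnow 1.469 q7 1.36
go [-0.6373  0.633  -0.0282] spin -0.0005 alt 0.4995 yawnow 1.469 q7 1.36
```

```bash
python3 -m creep '[{"claw":0.3,"dx":-0.05,"dy":0.15,"dz":-0.005,"spin":0},{"claw":0.3,"dx":-0.12,"dy":0.33,"dz":-0.01,"spin":0},{"claw":0.3,"dx":-0.18,"dy":0.5,"dz":-0.015,"spin":0},{"claw":0.3,"dx":-0.22,"dy":0.632,"dz":-0.015,"spin":0},{"claw":0.3,"dx":-0.257,"dy":0.632,"dz":-0.015,"spin":0},{"claw":0.3,"dx":-0.257,"dy":0.632,"dz":-0.015,"spin":0},{"claw":0.3,"dx":-0.257,"dy":0.632,"dz":-0.015,"spin":0}]'
python3 - <<'E'
from h import *
g=np.load('rack.npy')
for q in ([-110,180,180],[-65,180,180]): go(rackpt(g,[q])[0],g[2]+np.pi/2)
E
```

```text
clock: 35.25
position: [580.6, 166.0, 179.3]
eef_rot: [-0.161, -3.101, 0.004]
contact_force: [-0.4, -0.9, -1.3]
gripper_width: 46.0
grip_force: 51.6
go [-0.1998  0.0078 -0.0099] spin -0.0008 alt 0.4992 yawnow 1.467 q7 1.11
go [-0.3797  0.0087 -0.0165] spin -0.0008 alt 0.4992 yawnow 1.467 q7 1.11
```

```bash
python3 -m creep '[{"claw":0.3,"dx":-0.05,"dy":0.007,"dz":-0.003,"spin":-0.0008},{"claw":0.3,"dx":-0.1,"dy":0.007,"dz":-0.005,"spin":-0.0008},{"claw":0.3,"dx":-0.15,"dy":0.007,"dz":-0.007,"spin":-0.0008},{"claw":0.3,"dx":-0.19,"dy":0.008,"dz":-0.009,"spin":-0.0008},{"claw":0.3,"dx":-0.23,"dy":0.008,"dz":-0.01,"spin":-0.0008},{"claw":0.3,"dx":-0.27,"dy":0.008,"dz":-0.012,"spin":-0.0008},{"claw":0.3,"dx":-0.27,"dy":0.008,"dz":-0.012,"spin":-0.0008}]'
python3 -m creep '[{"claw":0.3,"dx":-0.04,"dy":0,"dz":-0.001,"spin":0},{"claw":0.3,"dx":-0.08,"dy":0,"dz":-0.002,"spin":0},{"claw":0.3,"dx":-0.11,"dy":0,"dz":-0.003,"spin":0},{"claw":0.3,"dx":-0.11,"dy":0,"dz":-0.003,"spin":0},{"claw":0.3,"dx":-0.11,"dy":0,"dz":0.02,"spin":0},{"claw":0.3,"dx":-0.11,"dy":0,"dz":0.04,"spin":0},{"claw":0.3,"dx":-0.11,"dy":0,"dz":0.055,"spin":0},{"claw":0.3,"dx":-0.11,"dy":0,"dz":0.065,"spin":0},{"claw":0.3,"dx":-0.11,"dy":0,"dz":0.074,"spin":0},{"claw":0.3,"dx":-0.11,"dy":0,"dz":0.074,"spin":0}]'
```

```text
clock: 35.95
position: [650.2, 162.4, 181.3]
eef_rot: [-0.152, -3.105, 0.001]
contact_force: [0.8, 0.4, -1.2]
gripper_width: 46.0
grip_force: 51.7
clock: 36.95
position: [675.5, 160.4, 161.9]
eef_rot: [-0.15, -3.104, 0.001]
contact_force: [-0.7, -0.5, -0.9]
gripper_width: 46.2
grip_force: 51.7
```

```bash
python3 -m creep '[{"claw":0.3,"dx":0,"dy":0,"dz":0.008,"spin":0},{"claw":0.3,"dx":0,"dy":0,"dz":0.014,"spin":0},{"claw":0.3,"dx":0,"dy":0,"dz":0.014,"spin":0}]'
python3 - <<'E'
from h import *
s=imaging.capture('side');cv2.imwrite('pics/s7.png',cv2.resize(s['img'][110:230,310:430],(600,600),interpolation=cv2.INTER_CUBIC))
E
```

```text
clock: 37.25
position: [675.8, 160.5, 161.4]
eef_rot: [-0.15, -3.106, -0.0]
contact_force: [-4.7, -1.6, 9.3]
gripper_width: 46.1
grip_force: 52.2
```

View pics/s7.png

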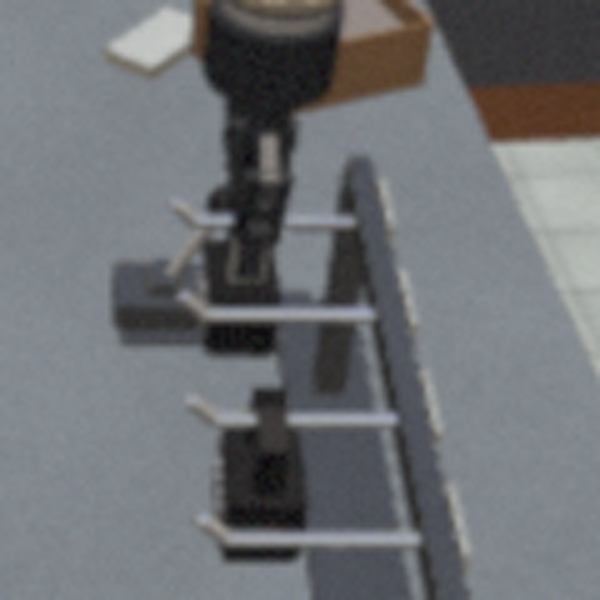

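The third case rests on the leftmost hook's rod at about (250,220), with the second hung at (265,420). Release it and check.

```bash
python3 -m creep '[{"claw":0.6,"dx":0,"dy":0,"dz":0,"spin":0},{"claw":0.65,"dx":0,"dy":0,"dz":0,"spin":0},{"claw":0.75,"dx":0,"dy":0,"dz":0,"spin":0},{"claw":0.75,"dx":0,"dy":0,"dz":0,"spin":0},{"claw":0.75,"dx":0,"dy":0,"dz":0,"spin":0},{"claw":0.75,"dx":0,"dy":0,"dz":-0.1,"spin":0},{"claw":0.75,"dx":0,"dy":0,"dz":-0.25,"spin":0},{"claw":0.75,"dx":0,"dy":0,"dz":-0.4,"spin":0},{"claw":0.75,"dx":0.3,"dy":0,"dz":-0.4,"spin":0},{"claw":0.75,"dx":0.6,"dy":0,"dz":-0.4,"spin":0},{"claw":0.75,"dx":0.8,"dy":0,"dz":-0.4,"spin":0},{"claw":0.75,"dx":0.8,"dy":0,"dz":-0.4,"spin":0},{"claw":0.75,"dx":0.8,"dy":0,"dz":-0.4,"spin":0}]'
python3 - <<'E'
from h import *
s=imaging.capture('side');t=imaging.capture('top')
cv2.imwrite('pics/end.png',np.hstack([cv2.resize(s['img'][130:380,280:440],(384,600),interpolation=cv2.INTER_CUBIC),cv2.resize(t['img'][120:250,200:470],(416,200),interpolation=cv2.INTER_CUBIC).repeat(3,0)]))
E
```

```text
clock: 38.6
position: [473.2, 180.6, 265.0]
eef_rot: [-0.141, -3.1, 0.002]
contact_force: [0.9, 0.7, 0.0]
gripper_width: 64.3
grip_force: 0.0
```

View pics/end.png

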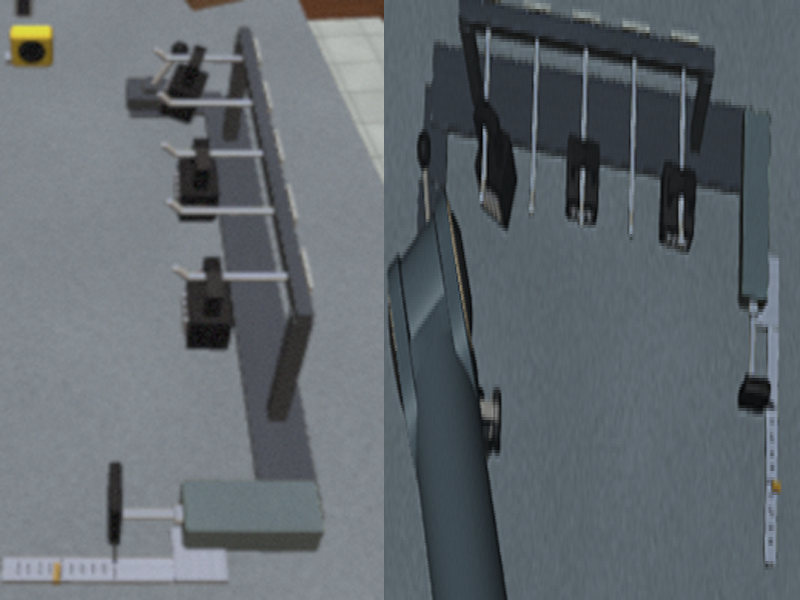

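```bash
cat > chk.py <<'E'
from h import *
for n in('side','top'):
    p=imaging.capture(n)
    for d in silhouettes(p,'case0'):
        m=d['pixels'];y,x=np.where(m);a=np.linalg.eigh(np.cov(np.c_[x,y].T))[1][:,1]
        print(n,round(d['confidence'],2),'bbox',np.round(d['bbox'],1),'area',m.sum(),'axis deg',round(np.degrees(np.arctan2(a[1],a[0]))%180))
E
python3 chk.py
W='{"claw":0.75,"dx":0,"dy":0,"dz":0,"spin":0}'
python3 -m creep '[{"claw":0.75,"dx":0,"dy":0,"dz":-0.02,"spin":0},{"claw":0.75,"dx":0,"dy":0,"dz":-0.02,"spin":0},{"claw":0.75,"dx":0,"dy":0,"dz":-0.02,"spin":0},{"claw":0.75,"dx":0,"dy":0,"dz":-0.02,"spin":0},{"claw":0.75,"dx":0,"dy":0,"dz":-0.02,"spin":0},{"claw":0.75,"dx":0,"dy":0,"dz":-0.02,"spin":0},{"claw":0.75,"dx":0,"dy":0,"dz":-0.02,"spin":0},{"claw":0.75,"dx":0,"dy":0,"dz":-0.02,"spin":0},{"claw":0.75,"dx":0,"dy":0,"dz":-0.02,"spin":0},{"claw":0.75,"dx":0,"dy":0,"dz":-0.02,"spin":0},{"claw":0.75,"dx":0,"dy":0,"dz":-0.02,"spin":0},{"claw":0.75,"dx":0,"dy":0,"dz":-0.02,"spin":0},{"claw":0.75,"dx":0,"dy":0,"dz":-0.02,"spin":0},{"claw":0.75,"dx":0,"dy":0,"dz":-0.02,"spin":0},{"claw":0.75,"dx":0,"dy":0,"dz":-0.02,"spin":0}]' | head -1; python3 chk.py
```

```text
side 0.95 bbox [367.4 256.8  25.2  34. ] area 613 axis deg 92
side 0.83 bbox [353.4 165.9  18.5  33.2] area 390 axis deg 107
side 0.75 bbox [360.9 206.9  11.9  31.6] area 350 axis deg 88
side 0.6 bbox [348.2 258.2 131.2 231.1] area 8765 axis deg 96
top 0.81 bbox [390.6 165.3  21.9  20.6] area 422 axis deg 2
top 0.74 bbox [328.9 158.2  20.4  17.2] area 358 axis deg 7
top 0.69 bbox [272.4 151.4  22.9  23.9] area 383 axis deg 28
clock: 40.4
side 0.89 bbox [361.  166.6  17.6  32.6] area 413 axis deg 101
side 0.68 bbox [367.9 256.7  23.7  34.4] area 621 axis deg 93
side 0.66 bbox [361.1 205.4  18.8  36.1] area 469 axis deg 101
side 0.65 bbox [348.2 258.1 138.2 231.8] area 8524 axis deg 96
top 0.83 bbox [390.5 164.1  24.2  21.6] area 399 axis deg 175
top 0.64 bbox [263.4 149.4  19.7  27. ] area 394 axis deg 36
top 0.6 bbox [329.5 158.9  20.6  20.6] area 381 axis deg 27
top 0.33 bbox [224.2 156.2  10.8  16.3] area 83 axis deg 80
```

```bash
python3 -m creep '[{"claw":0.75,"dx":0,"dy":0,"dz":-0.02,"spin":0},{"claw":0.75,"dx":0,"dy":0,"dz":-0.02,"spin":0},{"claw":0.75,"dx":0,"dy":0,"dz":-0.02,"spin":0},{"claw":0.75,"dx":0,"dy":0,"dz":-0.02,"spin":0},{"claw":0.75,"dx":0,"dy":0,"dz":-0.02,"spin":0},{"claw":0.75,"dx":0,"dy":0,"dz":-0.02,"spin":0},{"claw":0.75,"dx":0,"dy":0,"dz":-0.02,"spin":0},{"claw":0.75,"dx":0,"dy":0,"dz":-0.02,"spin":0},{"claw":0.75,"dx":0,"dy":0,"dz":-0.02,"spin":0},{"claw":0.75,"dx":0,"dy":0,"dz":-0.02,"spin":0},{"claw":0.75,"dx":0,"dy":0,"dz":-0.02,"spin":0},{"claw":0.75,"dx":0,"dy":0,"dz":-0.02,"spin":0},{"claw":0.75,"dx":0,"dy":0,"dz":-0.02,"spin":0},{"claw":0.75,"dx":0,"dy":0,"dz":-0.02,"spin":0},{"claw":0.75,"dx":0,"dy":0,"dz":-0.02,"spin":0},{"claw":0.75,"dx":0,"dy":0,"dz":-0.02,"spin":0},{"claw":0.75,"dx":0,"dy":0,"dz":-0.02,"spin":0},{"claw":0.75,"dx":0,"dy":0,"dz":-0.02,"spin":0},{"claw":0.75,"dx":0,"dy":0,"dz":-0.02,"spin":0},{"claw":0.75,"dx":0,"dy":0,"dz":-0.02,"spin":0}]' | head -1
cat >> chk.py <<'E'
def fit6(ps,k,x0):
    """6-dof case pose from silhouettes, x0=[x,y,z,rotvec]"""
    from scipy.optimize import minimize
    X=np.array([[a,b,z] for a in(-22,22) for b in(-30,30) for z in(0,50)]+[[a,b,z] for a in(-8,8) for b,z in((-23,50),(-23,85),(0,95),(23,85),(23,50))],float)
    ms=[]
    for p in ps:
        q=proj([x0[:3]+np.array([0,0,40])],cam(p))[0]
        ms.append(min(silhouettes(p,'case0'),key=lambda d:np.hypot(d['bbox'][0]-q[0],d['bbox'][1]-q[1])+(999 if d['pixels'].sum()>2000 else 0))['pixels'])
    S=4
    ms=[cv2.resize(m.astype(np.uint8),None,fx=S,fy=S,interpolation=cv2.INTER_LINEAR)>0 for m in ms]
    def cost(v):
        W=X@R.from_euler('xyz',v[3:]).as_matrix().T+v[:3];c=0
        for p,m in zip(ps,ms):
            q=proj(W,cam(p))*S+S/2-.5;M=np.zeros(m.shape,np.uint8)
            for h in(q[:8],q[8:]): cv2.fillConvexPoly(M,cv2.convexHull(h.round().astype(np.int32)),1)
            M=M>0;c+=1-(M&m).sum()/(M|m).sum()
        return c/len(ps)
    b=None
    for dz in(0,.5,-.5,1.0):
        v=np.array(x0,float);v[5]+=dz
        sx=np.vstack([v]+[v+np.eye(6)[i]*s for i,s in enumerate((12,12,12,.25,.25,.4))])
        q=minimize(cost,v,method='Nelder-Mead',options=dict(initial_simplex=sx,maxfev=500))
        if b is None or q.fun<b.fun:b=q
    U=R.from_euler('xyz',b.x[3:]).as_matrix()
    print(k,b.x.round(2),'cost',round(b.fun,3),'tilt',round(np.arccos(U[2,2]),2),'clock',r.get_obs()['clock'])
g=np.load('rack.npy')
ps=[imaging.capture('side'),imaging.capture('top')]
for i in(0,2,4):
    P=rackpt(g,[[-58,(i-2)*90,97]])[0];print(P.round());fit6(ps,i,[*P,0,0,g[2]])
E
python3 chk.py
```

```text
clock: 42.6
side 0.9 bbox [369.  256.6  25.3  36.9] area 615 axis deg 94
side 0.88 bbox [360.8 205.9  20.5  36.1] area 467 axis deg 90
side 0.82 bbox [358.8 164.9  13.2  35.4] area 362 axis deg 102
top 0.79 bbox [328.6 159.6  24.9  15.2] area 336 axis deg 5
top 0.68 bbox [269.7 150.4  19.8  25.1] area 354 axis deg 29
top 0.63 bbox [391.1 163.6  27.1  22.1] area 360 axis deg 174
[ 647. -201.   97.]
0 [ 6.3712e+02 -1.9478e+02  9.9230e+01  5.0000e-02 -2.0000e-02 -1.5000e-01] cost 0.133 tilt 0.05 clock 43.0
[665. -21.  97.]
2 [ 6.5669e+02 -1.8520e+01  9.8770e+01 -0.0000e+00 -1.0000e-02 -1.0000e-01] cost 0.129 tilt 0.01 clock 43.1
[682. 158.  97.]
4 [ 6.9073e+02  1.5233e+02  9.7720e+01 -0.0000e+00 -1.3000e-01 -3.9000e-01] cost 0.155 tilt 0.13 clock 43.2
```

```bash
for i in 1 2; do python3 -m creep '[{"claw":0.75,"dx":0,"dy":0,"dz":-0.02,"spin":0},{"claw":0.75,"dx":0,"dy":0,"dz":-0.02,"spin":0},{"claw":0.75,"dx":0,"dy":0,"dz":-0.02,"spin":0},{"claw":0.75,"dx":0,"dy":0,"dz":-0.02,"spin":0},{"claw":0.75,"dx":0,"dy":0,"dz":-0.02,"spin":0},{"claw":0.75,"dx":0,"dy":0,"dz":-0.02,"spin":0},{"claw":0.75,"dx":0,"dy":0,"dz":-0.02,"spin":0},{"claw":0.75,"dx":0,"dy":0,"dz":-0.02,"spin":0},{"claw":0.75,"dx":0,"dy":0,"dz":-0.02,"spin":0},{"claw":0.75,"dx":0,"dy":0,"dz":-0.02,"spin":0},{"claw":0.75,"dx":0,"dy":0,"dz":-0.02,"spin":0},{"claw":0.75,"dx":0,"dy":0,"dz":-0.02,"spin":0},{"claw":0.75,"dx":0,"dy":0,"dz":-0.02,"spin":0},{"claw":0.75,"dx":0,"dy":0,"dz":-0.02,"spin":0},{"claw":0.75,"dx":0,"dy":0,"dz":-0.02,"spin":0},{"claw":0.75,"dx":0,"dy":0,"dz":-0.02,"spin":0},{"claw":0.75,"dx":0,"dy":0,"dz":-0.02,"spin":0},{"claw":0.75,"dx":0,"dy":0,"dz":-0.02,"spin":0},{"claw":0.75,"dx":0,"dy":0,"dz":-0.02,"spin":0},{"claw":0.75,"dx":0,"dy":0,"dz":-0.02,"spin":0}]' | head -1; python3 chk.py | grep cost; done
python3 - <<'E'
from h import *
t=imaging.capture('top');s=imaging.capture('side')
for p in(t,s):
  for n in('clamp_tip','pointer'): print(n,[(d['location'],round(d['confidence'],2)) for d in mark_of(p,n)])
E
```

```text
clock: 45.2
0 [ 6.3849e+02 -1.9575e+02  9.6900e+01 -1.0000e-02 -7.0000e-02 -2.2000e-01] cost 0.152 tilt 0.07 clock 45.6
2 [ 6.5897e+02 -1.6320e+01  1.0063e+02  7.0000e-02 -8.0000e-02 -1.0000e-01] cost 0.232 tilt 0.11 clock 45.7
4 [ 6.8859e+02  1.6106e+02  9.6700e+01  7.0000e-02 -7.0000e-02 -4.4000e-01] cost 0.25 tilt 0.1 clock 45.8
clock: 47.8
0 [ 6.3755e+02 -1.9560e+02  9.9740e+01  6.0000e-02 -3.0000e-02 -1.4000e-01] cost 0.13 tilt 0.06 clock 48.2
2 [ 6.5889e+02 -1.5200e+01  9.9170e+01  9.0000e-02 -5.0000e-02 -1.1000e-01] cost 0.181 tilt 0.1 clock 48.3
4 [ 6.9042e+02  1.6367e+02  9.9100e+01  1.8000e-01 -6.0000e-02 -4.5000e-01] cost 0.199 tilt 0.19 clock 48.4
clamp_tip [([227.5, 148.6], 0.51), ([481.2, 254.4], 0.49)]
pointer [([454.2, 208.5], 0.74)]
clamp_tip [([353.8, 151.5], 0.38)]
pointer [([324.9, 365.9], 0.88)]
```

```bash
for i in 1 2 3; do python3 -m creep '[{"claw":0.75,"dx":0,"dy":0,"dz":-0.02,"spin":0},{"claw":0.75,"dx":0,"dy":0,"dz":-0.02,"spin":0},{"claw":0.75,"dx":0,"dy":0,"dz":-0.02,"spin":0},{"claw":0.75,"dx":0,"dy":0,"dz":-0.02,"spin":0},{"claw":0.75,"dx":0,"dy":0,"dz":-0.02,"spin":0},{"claw":0.75,"dx":0,"dy":0,"dz":-0.02,"spin":0},{"claw":0.75,"dx":0,"dy":0,"dz":-0.02,"spin":0},{"claw":0.75,"dx":0,"dy":0,"dz":-0.02,"spin":0},{"claw":0.75,"dx":0,"dy":0,"dz":-0.02,"spin":0},{"claw":0.75,"dx":0,"dy":0,"dz":-0.02,"spin":0},{"claw":0.75,"dx":0,"dy":0,"dz":-0.02,"spin":0},{"claw":0.75,"dx":0,"dy":0,"dz":-0.02,"spin":0},{"claw":0.75,"dx":0,"dy":0,"dz":-0.02,"spin":0},{"claw":0.75,"dx":0,"dy":0,"dz":-0.02,"spin":0},{"claw":0.75,"dx":0,"dy":0,"dz":-0.02,"spin":0},{"claw":0.75,"dx":0,"dy":0,"dz":-0.02,"spin":0},{"claw":0.75,"dx":0,"dy":0,"dz":-0.02,"spin":0},{"claw":0.75,"dx":0,"dy":0,"dz":-0.02,"spin":0},{"claw":0.75,"dx":0,"dy":0,"dz":-0.02,"spin":0},{"claw":0.75,"dx":0,"dy":0,"dz":-0.02,"spin":0}]' | head -1; done
python3 - <<'E'
from h import *
f=[imaging.capture('side')['img'].astype(float).mean(2) for _ in range(10)]
for n,(x0,x1,y0,y1) in dict(c4=(345,375,145,185),c2=(345,378,185,226),c0=(352,384,237,277),bg=(440,470,220,260)).items():
    a=[q[y0:y1,x0:x1] for q in f];print(n,[round(np.abs(a[i]-a[0]).mean(),2) for i in(1,3,5,7,9)], [round((a[i]<55).sum()) for i in(0,3,6,9)])
E
```

```text
clock: 50.7
clock: 52.7
clock: 54.7
c4 [np.float64(2.08), np.float64(2.17), np.float64(2.15), np.float64(2.11), np.float64(2.16)] [326, 327, 327, 329]
c2 [np.float64(2.11), np.float64(2.09), np.float64(2.09), np.float64(2.05), np.float64(2.06)] [347, 355, 349, 345]
c0 [np.float64(2.36), np.float64(2.39), np.float64(2.32), np.float64(2.4), np.float64(2.37)] [513, 509, 502, 509]
bg [np.float64(1.44), np.float64(1.44), np.float64(1.44), np.float64(1.42), np.float64(1.47)] [0, 0, 0, 0]
```

All three cases are at rest; the frame differences don't grow with time, so what remains is camera noise.

```bash
python3 -c "
from bench import ticket
print(ticket.sign_off())"
```

```text
the job is handed in; nothing more can be done
None
```

I threw the clamp fully over, held the gauge at its marker for about two seconds and eased it home, hung all three bit cases on separate hooks (0, 2 and 4), and handed the job in; sign-off gave no pass or fail result.

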